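# Set the divider and stock the vial tray

### The job

Stock the vial tray: slide its divider away from the handle end so that the bay there is long enough for two large vials, and stand the two large crimp-capped vials in the bay at the handle end and the two small ones in the other bay, all upright on the tray's floor. Set the vials down rather than dropping them, tip none over, and leave the square bottle, the tall tube and the beaker standing where they are.

Things in the scene. Friction and masses are not known exactly. Their poses are not given: they have to be found in the camera images.
- vial_tray: Low open dark steel tray, fixed to the bench. Origin: centre of its underside; its x axis runs along its length and points to the handle end (a black loop lying low, reaching to x = +141 mm), y across, z up. Outside 232 mm (x) by 64 mm (y), rim 10 mm high; inside 224 mm by 56 mm, floor 4 mm above the underside, so the channel is 6 mm deep. May lie at any yaw.
- divider (a joint): Sliding divider of the tray, in metres, 0 to 0.12: its mid-plane stands at x = 0.060 - value in the tray's frame; the value grows as it slides away from the handle end. It starts at 0 to 0.026, where the handle-end bay (51 to 77 mm long) is too short for two large vials. About 1.5 N of friction, stays where it is left. At 0.068 the handle-end bay is 117 mm long and the other 101 mm.
- divider_tab (a point): Middle of the divider's white grip tab, 42 mm above the tray's underside; its axes are those of the tray. The tab is 12 mm thick (tray x), 34 mm wide (tray y) and spans heights 28 to 56 mm; below it the divider is a plate 6 mm thick across the channel, with small shoes riding on the rims (16 mm along x, up to 24 mm high).
- large_vial_1: Large crimp-capped glass vial with a white cap and a green-banded label, round, 41 mm diameter, 75 mm high, 40 to 80 g, standing upright; straight body up to about 45 mm, narrower neck and cap above. Origin: centre of its underside, z up.
- large_vial_2: Large crimp-capped glass vial with a white cap and a green-banded label, round, 41 mm diameter, 75 mm high, 40 to 80 g, standing upright; straight body up to about 45 mm, narrower neck and cap above. Origin: centre of its underside, z up.
- small_vial_1: Small crimp-capped glass vial with a white cap and a green-banded label, round, 25 mm diameter, 58 mm high, 40 to 80 g, standing upright; straight body up to about 32 mm, narrower neck and cap above. Origin: centre of its underside, z up.
- small_vial_2: Small crimp-capped glass vial with a white cap and a green-banded label, round, 25 mm diameter, 58 mm high, 40 to 80 g, standing upright; straight body up to about 32 mm, narrower neck and cap above. Origin: centre of its underside, z up.
- square_bottle: Not to be moved: small square clear bottle with a white screw cap, 40 x 40 mm, 64 mm high, standing among the vials. Origin: centre of its underside.
- tall_tube: Not to be moved: slim white sample tube with a white screw cap, 26 mm diameter, 85 mm high, standing among the vials. Origin: centre of its underside.
- beaker: Not to be moved: empty glass beaker, 71 mm diameter, 86 mm high. Origin: centre of its underside.
Things that resemble listed ones, but are neither listed nor needed, are in the scene too. Leave any yellow look-alike of the large_vial_2 alone.

How it is judged (in metres and radians):
At the end, for the whole second after the job is handed in: Both large vials stand on the tray's floor between the divider and the handle end, both small vials between the divider and the other end, all within the channel, upright to about 5 degrees, released and at rest (x of each of large_vial_1, large_vial_2 in the frame of divider_tab above 0.018 m and x of each of large_vial_1, large_vial_2 in the frame of vial_tray below 0.1 m and y of large_vial_1 in the frame of vial_tray between -0.012 and 0.012 m and z of each of large_vial_1, large_vial_2, small_vial_1, small_vial_2 in the frame of vial_tray below 0.009 m and angle between each of large_vial_1, large_vial_2, small_vial_1, small_vial_2's own z axis and vertical below 0.08 rad and linear speed of each of large_vial_1, large_vial_2, small_vial_1, small_vial_2 below 0.02 m/s and contact force between the fingers and large_vial_1 below 0.05 N and y of large_vial_2 in the frame of vial_tray between -0.012 and 0.012 m and contact force between the fingers and large_vial_2 below 0.05 N and x of each of small_vial_1, small_vial_2 in the frame of divider_tab below -0.01 m and x of each of small_vial_1, small_vial_2 in the frame of vial_tray above -0.106 m and y of small_vial_1 in the frame of vial_tray between -0.02 and 0.02 m and contact force between the fingers and small_vial_1 below 0.05 N and y of small_vial_2 in the frame of vial_tray between -0.02 and 0.02 m and contact force between the fingers and small_vial_2 below 0.05 N); the robot touches nothing.
It fails at once if the square bottle is moved by more than 2 cm (distance of square_bottle from where it was at the start of the episode above 0.02 m).
It fails at once if the tall tube is moved by more than 2 cm (distance of tall_tube from where it was at the start of the episode above 0.02 m).
It fails at once if the beaker is moved by more than 2 cm (distance of beaker from where it was at the start of the episode above 0.02 m).
It fails at once if a vial is tipped over (more than about 45 degrees) (angle between any of large_vial_1, large_vial_2, small_vial_1, small_vial_2's own z axis and vertical above 0.8 rad).
It fails at once if a vial is dropped (falls free faster than 0.8 m/s, about 3 cm) ((linear speed of large_vial_1 above 0.8 m/s and contact force between anything else and large_vial_1 below 0.02 N) or (linear speed of large_vial_2 above 0.8 m/s and contact force between anything else and large_vial_2 below 0.02 N) or (linear speed of small_vial_1 above 0.8 m/s and contact force between anything else and small_vial_1 below 0.02 N) or (linear speed of small_vial_2 above 0.8 m/s and contact force between anything else and small_vial_2 below 0.02 N)).
It also fails if it takes over 99 s, if anything falls off the work surface, if the arm or the gripper's body presses on something with over 40 N, if the wrist force passes 120 N, or if a joint passes its speed limit or range.

### The arm

A 6-joint arm with a two-finger parallel gripper is mounted at the origin on a cart in front of the work surface, level with it; the furniture and walls round the work are solid. World frame = base frame: x ahead of the robot, y to its left, z up, the work surface at z = 0. Lengths are in m, angles in degrees, forces in N, time in s.
With the tool pointing down it reaches from about 0.25 to 0.725 m from the base axis. Payload 9.7 kg.
Tool frame: the origin (TCP) lies at the centre of the arm's flange, where the gripper is bolted on; the fingertips stand 173 mm ahead of it and the grasp point (between the pads) lies bot.grip_depth ahead of it (bot.grip_depth is the distance from the TCP to the grasp point, in m); z points along the fingers, y is the direction in which the jaws open and shut (so a half turn about z gives the same grasp; the last joint's range is limited). The gripper opens to 85 mm and grips with 20 to 120 N. Pads are 22 mm wide; open, the fingers measure 114 mm over their backs; the gripper's body (76 mm by 85 mm) begins 54 mm behind the grasp point. The pads swing forward as they close: fully open they stand 13 mm farther back than shut.
Start: joints at [-72.536, 4.979, 10.078, 95.1, 0, 90], TCP at [0.165, -0.525, 0.405] pointing down, gripper open.
Joint ranges: [-179.16, 179.16], [-48.56, 103.87], [-65.8, 70.77], [-126.05, 130.52], [-82.76, 87.17], [-180, 180]. Speed limits (degrees/s): [127.2, 127.2, 147.25, 180, 180, 180].

### API

Orientations are given as [roll, pitch, yaw] about the fixed x, y, z axes, in that order (R = Rz(yaw) Ry(pitch) Rx(roll)).
In Python, from workcell import status, viewer, bot gives the robot as it stands. The module is installed in compiled form; this text tells all that it offers.
- The arm moves only by the tool move_arm, never from a script. Its argument "commands" is a list of rows, each an object with "claw": the gripper's target within -1 to 1 (fully open at 1, half-way at 0, shut at -1); "travel": the shift along the tool's x, y, z in cm, a list of three; "turn": the turn about the tool's z in degrees. A call has 1 to 5 rows; each row shifts and turns the commanded pose from where the row before left it, along the tool's axes as they then stand; what a row does not reach is not made up. A row lasts 1/12 s, in which the tool goes at most 41.7 mm and 7.16 degrees, less where a joint would pass 70% of its speed; a pose out of reach is approached as far as the arm can. A call is refused whole if a number of a shift passes 4.17 or a number of a turn 7.16, either way. A call with a gripper value outside its range is refused whole. The fingers move at their own pace and stop on an object; "squeeze" is the grip in N (left out, the last holds). Time passes only in rows, so rows that do not move let the fingers close. It gives the time, the measured TCP pose, the force and the opening at its end, in the units of the state.
- status.get_obs(): the state, without advancing time (a new reading comes with each control period).
- viewer.camera(name): name is "scene" or "top" or "wrist"; returns the picture (384x512x3 uint8, blue, green, red); there is no depth.
- viewer.camera_params(name): a dict with "camera_matrix" (3x3 intrinsics, pixels), "D" ([k1, k2, p1, p2, k3] as OpenCV has them; the pictures are not rectified), "xyz" and "rotation" of the camera in the world. Camera axes: x right, y up, looking along -z (the intrinsics and any distortion apply to the point x, -y, -z); pixel columns grow to the right and rows downward; lengths in m; the calibration is good to about 2 mm. A picture is of the moment at which its call begins: read the wrist's pose just before it. camera_params takes no time and is no camera call; for the wrist camera it gives the pose at the moment of the call.
- bot.job_done(): hands the job in, once; it reports no verdict.
The state is a dict: "time": time; "q": joint angles; "qd": joint speeds; "joint_efforts": joint torques, N m; "ee_pos": TCP position; "tcp_rot": TCP orientation; "wrist_force": force on the tool from outside, world axes, zero at the start; "torque": the same for the moment, N m; "opening": finger opening in m.
Only numpy, scipy, OpenCV 4.12 (cv2) and the standard library are available. Lean on these libraries where they do the work, as an engineer would, in place of code of your own. Each camera call takes 0.05 s, during which the arm holds its last target.

## Working session

There is one attempt and no reset: what is moved stays moved. The work goes in short steps, Python scripts to look and compute and a tool call to move; the robot and the scene stay as the last step left them, time stands still between calls to the robot, and variables do not carry over. Pictures are saved under pics/ and viewed, and the job is handed in when it is done.

Besides the shell and the picture viewer there is one more tool, called by a JSON object that holds its "api" and its "payload", one argument or row to a line. move_arm: Moves the arm, as the interface text tells. Its arguments: {"type":"object","properties":{"commands":{"type":"array"},"squeeze":{"type":"number"}},"required":["commands"]}

```bash
mkdir -p pics; cat > h.py <<'E'
import numpy as np, cv2, json
from workcell import status, viewer, bot
def cam(n, name):
    p=viewer.camera_params(n); im=viewer.camera(n); cv2.imwrite(f'pics/{name}.png',im)
    np.savez(f'pics/{name}.npz',K=p['camera_matrix'],D=p['D'],t=p['xyz'],R=p['rotation'])
    return im
def load(name):
    d=np.load(f'pics/{name}.npz'); return cv2.imread(f'pics/{name}.png'),d
def ray(d,uv):
    uv=np.array(uv,float).reshape(-1,1,2)
    x=cv2.undistortPoints(uv,d['K'],d['D']).reshape(-1,2)
    v=np.c_[x[:,0],-x[:,1],-np.ones(len(x))]
    return d['t'],v@np.array(d['R']).T
def onplane(d,uv,z):
    o,v=ray(d,uv); s=(z-o[2])/v[:,2]; return o+v*s[:,None]
def proj(d,P):
    P=np.array(P,float).reshape(-1,3); c=(P-d['t'])@np.array(d['R']); c=c*[1,-1,-1]
    return cv2.projectPoints(c,np.zeros(3),np.zeros(3),d['K'],d['D'])[0].reshape(-1,2)
E
python3 - <<'E'
from h import *
for n in ('scene','top','wrist'):
    p=viewer.camera_params(n);print(n,p)
    cam(n,n+'0')
print(status.get_obs(),bot.grip_depth)
E
```

```text
scene {'camera_matrix': array([[401.58362522,   0.        , 256.18074491],
       [  0.        , 401.58362522, 188.53782581],
       [  0.        ,   0.        ,   1.        ]]), 'D': array([-0.00993518,  0.        ,  0.        ,  0.        ,  0.        ]), 'xyz': array([0.19216716, 0.58999197, 0.60937371]), 'rotation': array([  52.29736057,   -0.73318316, -154.62089793])}
top {'camera_matrix': array([[373.80450767,   0.        , 257.89565789],
       [  0.        , 373.80450767, 194.05611889],
       [  0.        ,   0.        ,   1.        ]]), 'D': array([-0.11212823,  0.        ,  0.        ,  0.        ,  0.        ]), 'xyz': array([ 0.42729656, -0.04634031,  0.90666569]), 'rotation': array([  3.56391057,  -1.5920596 , -88.31434929])}
wrist {'camera_matrix': array([[343.69294653,   0.        , 257.04184548],
       [  0.        , 343.69294653, 182.89606538],
       [  0.        ,   0.        ,   1.        ]]), 'D': array([-0.05720994,  0.        ,  0.        ,  0.        ,  0.        ]), 'xyz': array([ 0.22785613, -0.50450764,  0.37403128]), 'rotation': array([-1.52646204e+01,  4.78317366e-02, -7.25615464e+01])}
{'time': 0.15, 'q': array([-7.25369781e+01,  5.00384371e+00,  1.00444033e+01,  9.50984963e+01,
        9.62710107e-04,  9.00012776e+01]), 'qd': array([-0.02773752, -0.17831607,  0.22286654, -0.05017218,  0.02527873,
        0.05413352]), 'joint_efforts': array([ 1.02565027e-03, -5.20761502e+01,  4.65045154e+01,  1.38711723e-02,
        3.64063987e-05, -4.34894361e-06]), 'ee_pos': array([ 0.16505301, -0.52465548,  0.40414171]), 'tcp_rot': array([-1.79942063e+02, -9.61417738e-04,  1.74617434e+01]), 'wrist_force': array([ 0.69831513, -0.59948019, -0.13358078]), 'torque': array([-0.01652776, -0.02549046, -0.01018076]), 'opening': 0.08550687069313398} 0.1547
```

```bash
python3 - <<'E'
s=open('h.py').read()
s=s.replace("R=p['rotation'])","R=Rot.from_euler('xyz',p['rotation'],degrees=True).as_matrix())").replace("import numpy as np, cv2, json","import numpy as np, cv2, json\nfrom scipy.spatial.transform import Rotation as Rot")
open('h.py','w').write(s)
import numpy as np
from scipy.spatial.transform import Rotation as Rot
for n in('scene0','top0','wrist0'):
    d=dict(np.load(f'pics/{n}.npz')); 
    d['R']=Rot.from_euler('xyz',d['R'],degrees=True).as_matrix(); np.savez(f'pics/{n}.npz',**d)
from h import *
for n in('scene0','top0'):
    im,d=load(n); cv2.imwrite(f'pics/{n}_v.png',cv2.resize(im,(800,600),interpolation=cv2.INTER_CUBIC))
E
```

```text
(no output)
```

View pics/top0_v.png

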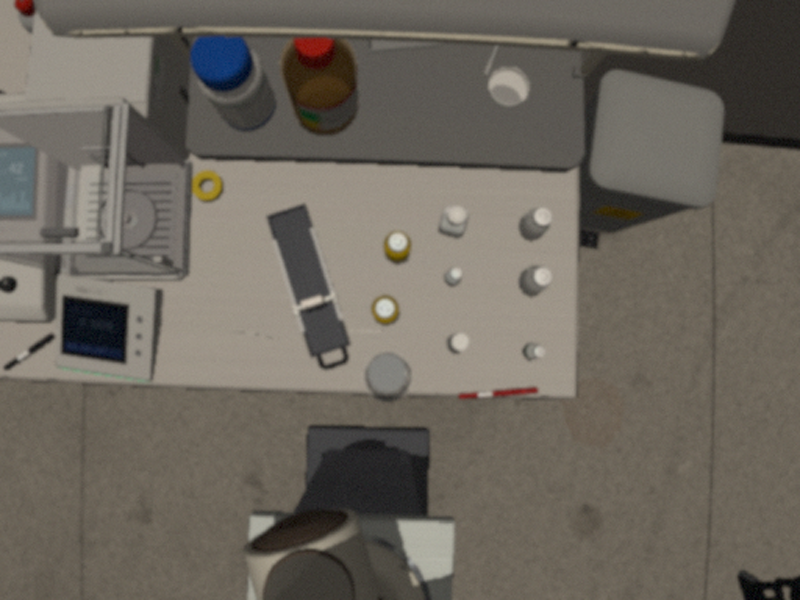

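View pics/scene0_v.png

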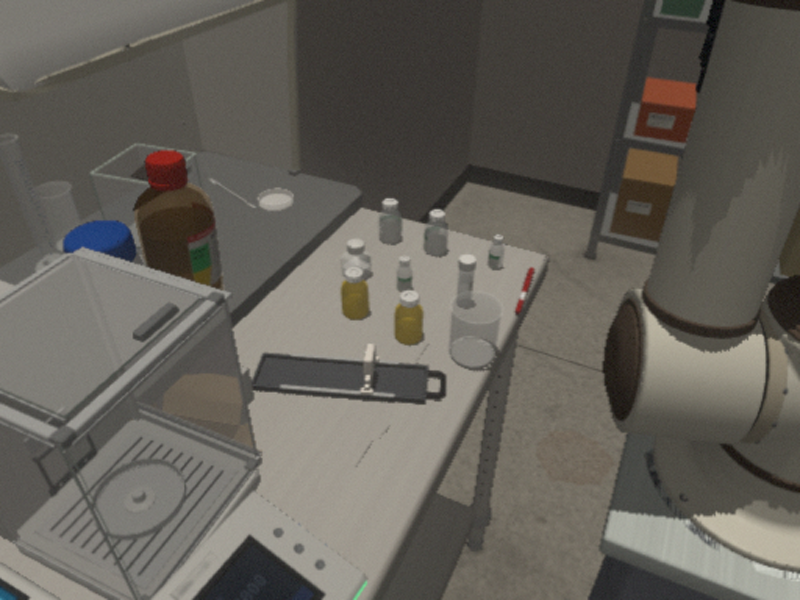

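The top view (800x600 scale) shows these items:
- Two clear large vials at (540,220) and (538,278).
- Small vials at (453,275) and (535,350).
- Square bottle at (455,218), tall tube at (458,343) and beaker at (388,375).
- Amber (yellow) look-alikes at (398,245) and (385,308), to leave alone.
- The tray, with its divider at (313,301) and its handle at (333,357).

Next I enlarge this area and measure.

```bash
python3 - <<'E'
from h import *
im,d=load('top0')
c=im[115:260,160:385]; cv2.imwrite('pics/t_crop.png',cv2.resize(c,None,fx=3.5,fy=3.5,interpolation=cv2.INTER_CUBIC))
im2,d2=load('scene0')
c=im2[120:270,150:350]; cv2.imwrite('pics/s_crop.png',cv2.resize(c,None,fx=4,fy=4,interpolation=cv2.INTER_CUBIC))
hsv=cv2.cvtColor(im,cv2.COLOR_BGR2HSV)
m=((hsv[...,2]>205)&(hsv[...,1]<40)).astype(np.uint8); m[:, :160]=0;m[:115]=0;m[260:]=0;m[:,372:]=0
n,l,st,ce=cv2.connectedComponentsWithStats(m)
for i in range(1,n):
    if st[i][4]>8:
        print(st[i],ce[i].round(1),[onplane(d,ce[i],z)[0].round(3)[:2] for z in(.075,.058)])
E
```

```text
[251 151   7   7  19] [253.8 153.4] [array([ 0.571, -0.056]), array([ 0.574, -0.056])]
[243 193   7   8  26] [245.9 196.7] [array([ 0.473, -0.041]), array([ 0.474, -0.041])]
```

View pics/t_crop.png

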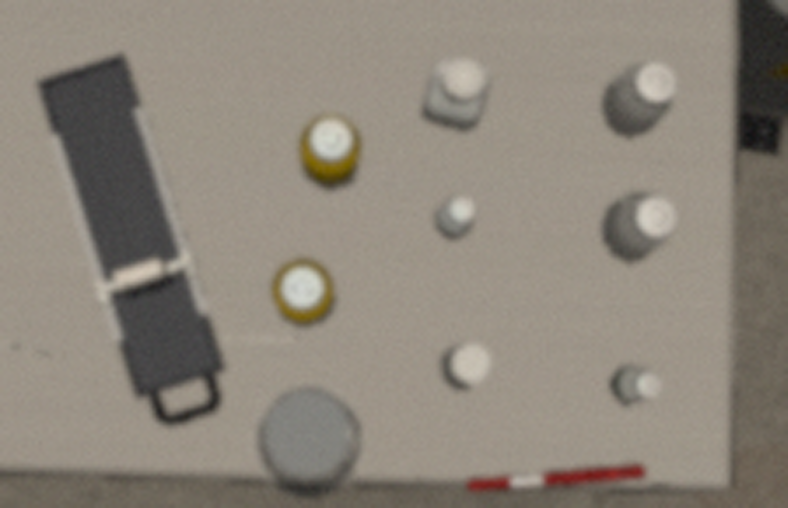

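View pics/s_crop.png

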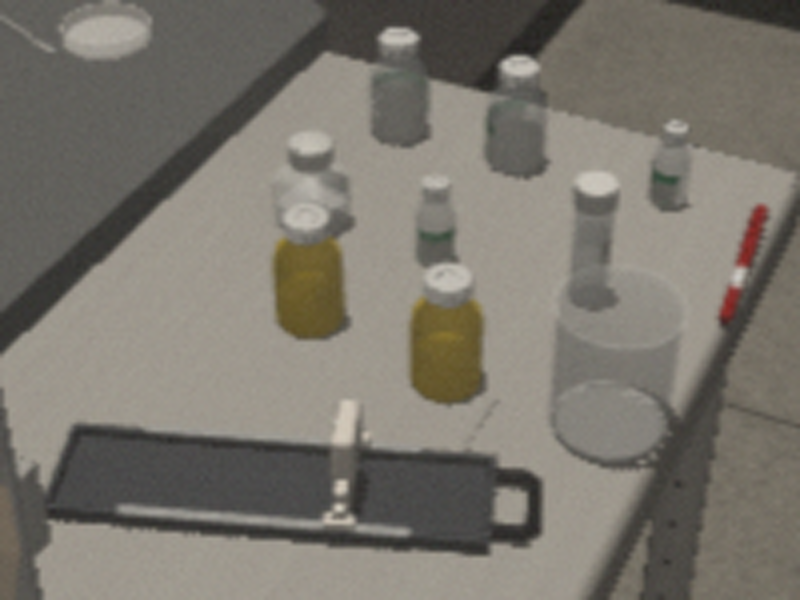

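```bash
python3 - <<'E'
from h import *
im,d=load('top0'); 
f=lambda u,v:(u/3.5+160-.36,v/3.5+115-.36)
items=dict(L1=(657,82,.075),L2=(656,216,.075),S1=(461,210,.058),S2=(648,385,.058),bot=(466,78,.064),tube=(469,364,.085),A1=(331,138,.075),A2=(303,287,.075),beaker=(309,437,.086))
g=cv2.GaussianBlur(cv2.cvtColor(im,cv2.COLOR_BGR2GRAY),(3,3),0)
for k,(u,v,z) in items.items():
    p=f(u,v); P=onplane(d,p,z)[0]
    x0,y0=int(p[0])-7,int(p[1])-7
    roi=g[y0:y0+15,x0:x0+15]; t=(roi>np.median(g[150:240,200:380])+12).astype(np.uint8)
    n,l,st,ce=cv2.connectedComponentsWithStats(t)
    j=1+np.argmax(st[1:,4]) if n>1 else 0
    q=ce[j]+[x0,y0]
    print(k,'hand',np.round(p,1),P[:2].round(3),'cen',q.round(1),st[j][4],onplane(d,q,z)[0][:2].round(3))
for u,v in((39,82),(124,55),(222,367),(140,397)): print(onplane(d,f(u,v),.010)[0].round(4))
print('handle',onplane(d,f(188,417),.006)[0].round(4))
print('tab',onplane(d,f(137,272),.056)[0].round(4))
print('shoes',[onplane(d,f(*p),.024)[0].round(4) for p in((103,289),(185,260))])
# rotated rect of dark tray
hsv=cv2.cvtColor(im,cv2.COLOR_BGR2HSV)
E
```

```text
L1 hand [347.4 138.1] [ 0.614 -0.269] cen [347.2 137.8] 92 [ 0.615 -0.268]
L2 hand [347.1 176.4] [ 0.526 -0.269] cen [347.3 176.2] 94 [ 0.527 -0.269]
S1 hand [291.4 174.6] [ 0.528 -0.144] cen [291.9 174.1] 39 [ 0.529 -0.145]
S2 hand [344.8 224.6] [ 0.417 -0.27 ] cen [345.1 224.6] 31 [ 0.417 -0.27 ]
bot hand [292.8 136.9] [ 0.614 -0.144] cen [291.8 136.2] 94 [ 0.616 -0.142]
tube hand [293.6 218.6] [ 0.427 -0.148] cen [294.9 218.1] 96 [ 0.429 -0.151]
A1 hand [254.2 154.1] [ 0.57  -0.057] cen [254.1 154. ] 96 [ 0.57  -0.057]
A2 hand [246.2 196.6] [ 0.473 -0.042] cen [245.9 196.7] 97 [ 0.473 -0.041]
beaker hand [247.9 239.5] [ 0.379 -0.049] cen [247. 239.] 225 [ 0.38  -0.047]
[0.6137 0.1463 0.01  ]
[0.6344 0.0879 0.01  ]
[0.4203 0.0119 0.01  ]
[0.3982 0.0672 0.01  ]
handle [0.3854 0.0343 0.006 ]
tab [0.4807 0.0663 0.056 ]
shoes [array([0.4705, 0.0931, 0.024 ]), array([0.4918, 0.0385, 0.024 ])]
```

```bash
python3 - <<'E'
from h import *
im,d=load('scene0')
f=lambda u,v:(u/4+150-.375,v/4+120-.375)
for p in((50,516),(75,427),(497,457),(490,552)): print(onplane(d,f(*p),.010)[0].round(4))
print('caps',[onplane(d,f(*p),z)[0][:2].round(4) for p,z in(((399,36),.075),((520,65),.075),((436,183),.058),((677,129),.058))])
print('tab top',onplane(d,f(348,405),.056)[0].round(4))
# top: dark mask minAreaRect
im,d=load('top0')
hsv=cv2.cvtColor(im,cv2.COLOR_BGR2HSV)
for th in(70,80,95):
    m=(hsv[...,2]<th).astype(np.uint8); m2=np.zeros_like(m); m2[125:240,165:230]=m[125:240,165:230]
    m2=cv2.morphologyEx(m2,cv2.MORPH_CLOSE,np.ones((9,9)))
    m2=cv2.morphologyEx(m2,cv2.MORPH_OPEN,np.ones((9,9)))
    c=max(cv2.findContours(m2,0,2)[0],key=cv2.contourArea)
    P=onplane(d,c.reshape(-1,2).astype(float),.010)[:,:2]
    r=cv2.minAreaRect((P*1000).astype(np.float32)); print(th,r)
E
```

```text
[0.6036 0.152  0.01  ]
[0.6308 0.0917 0.01  ]
[0.4161 0.0121 0.01  ]
[0.3923 0.0759 0.01  ]
caps [array([ 0.612 , -0.2681]), array([ 0.524 , -0.2691]), array([ 0.5256, -0.1432]), array([ 0.4136, -0.2671])]
tab top [0.4822 0.0552 0.056 ]
70 ((504.64239501953125, 75.109619140625), (250.86842346191406, 56.70219421386719), 20.076446533203125)
80 ((504.8420715332031, 74.57483673095703), (252.4544677734375, 59.64138412475586), 19.644582748413086)
95 ((504.9092102050781, 74.54131317138672), (254.0186309814453, 61.95269012451172), 19.83057403564453)
```

```bash
cat >> h.py <<'E'
TC=np.array([.5165,.0785]); YAW=19.8
U=-np.array([np.cos(np.radians(YAW)),np.sin(np.radians(YAW))]); V=np.array([-U[1],U[0]])
def tray(x,y=0): return TC+x*U+y*V
def go(x,y,z,yaw=YAW):
    o=status.get_obs(); p=np.array(o['ee_pos']); R=Rot.from_euler('xyz',o['tcp_rot'],degrees=True).as_matrix()
    dy=(o['tcp_rot'][2]-yaw+180)%360-180   # turn about tool z (down)
    d=R.T@(np.array([x,y,z])-p)*100
    print('t',o['time'],'tcp',p.round(4),'rot',np.round(o['tcp_rot'],2),'open',round(o['opening'],4),'F',np.round(o['wrist_force'],1),'gd',bot.grip_depth)
    print('tool travel cm',d.round(2),'turn',round(dy,2))
E
python3 -c "
from h import *
go(.165,-.5247,.404)
go(*tray(.038),.30)"
```

```text
t 0.15 tcp [ 0.1651 -0.5247  0.4041] rot [-179.94   -0.     17.46] open 0.0855 F [ 0.7 -0.6 -0.1] gd 0.1547
tool travel cm [-0.01  0.    0.01] turn -2.34
t 0.15 tcp [ 0.1651 -0.5247  0.4041] rot [-179.94   -0.     17.46] open 0.0855 F [ 0.7 -0.6 -0.1] gd 0.1547
tool travel cm [ 47.83 -46.82  10.46] turn -2.34
```

{"api": "move_arm", "payload": {
  "commands": [
    {"claw":0.4,"travel":[2.0,-2.0,0],"turn":-2.34},
    {"claw":0.4,"travel":[2.6,-2.7,0.5],"turn":0},
    {"claw":0.4,"travel":[2.6,-2.7,0.5],"turn":0},
    {"claw":0.4,"travel":[2.6,-2.7,0.5],"turn":0},
    {"claw":0.4,"travel":[2.6,-2.7,0.5],"turn":0}
  ],
  "squeeze": 25
}}

```text
time: 0.57
ee_pos: [0.2396, -0.3612, 0.3841]
tcp_rot: [-180.0, 0.0, 19.8]
wrist_force: [-0.2, -0.1, 0.2]
opening: 0.0596
```

{"api": "move_arm", "payload": {
  "commands": [
    {"claw":0.4,"travel":[2.6,-2.7,0.5],"turn":0},
    {"claw":0.4,"travel":[2.6,-2.7,0.5],"turn":0},
    {"claw":0.4,"travel":[2.6,-2.7,0.5],"turn":0},
    {"claw":0.4,"travel":[2.6,-2.7,0.5],"turn":0},
    {"claw":0.4,"travel":[2.6,-2.7,0.5],"turn":0}
  ]
}}

```text
time: 0.98
ee_pos: [0.316, -0.1899, 0.3594]
tcp_rot: [180.0, -0.0, 19.8]
wrist_force: [0.5, -0.3, 0.7]
opening: 0.0594
```

```bash
python3 -c "
from h import *
go(*tray(.038),.30)"
```

```text
t 0.9833 tcp [ 0.316  -0.1899  0.3594] rot [ 1.7998e+02 -2.0000e-02  1.9770e+01] open 0.0594 F [ 0.5 -0.3  0.7] gd 0.1547
tool travel cm [ 24.14 -18.48   5.94] turn -0.03
```

{"api": "move_arm", "payload": {
  "commands": [
    {"claw":0.4,"travel":[3.0,-2.3,0.6],"turn":0},
    {"claw":0.4,"travel":[3.0,-2.3,0.6],"turn":0},
    {"claw":0.4,"travel":[3.0,-2.3,0.6],"turn":0},
    {"claw":0.4,"travel":[3.0,-2.3,0.6],"turn":0},
    {"claw":0.4,"travel":[3.0,-2.3,0.6],"turn":0}
  ]
}}

```text
time: 1.4
ee_pos: [0.4186, -0.0306, 0.3294]
tcp_rot: [180.0, -0.0, 19.8]
wrist_force: [1.0, -0.7, -0.1]
opening: 0.0599
```

{"api": "move_arm", "payload": {
  "commands": [
    {"claw":0.4,"travel":[3.0,-2.3,0.6],"turn":0},
    {"claw":0.4,"travel":[2.0,-2.3,0.6],"turn":0},
    {"claw":0.4,"travel":[0,-2.3,0.6],"turn":0},
    {"claw":0.4,"travel":[0,0,0],"turn":0}
  ]
}}

```text
time: 1.73
ee_pos: [0.4412, 0.0521, 0.3099]
tcp_rot: [-179.9, 0.2, 20.0]
wrist_force: [-0.3, -0.7, -0.1]
opening: 0.0597
```

```bash
python3 - <<'E'
from h import *
im=cam('wrist','w1'); cv2.imwrite('pics/w1v.png',cv2.resize(im,(800,600),interpolation=cv2.INTER_CUBIC))
_,d=load('w1')
print(d['t'],proj(d,[np.r_[tray(x,y),z] for x,y,z in((.038,0,.056),(.116,.032,.01),(.116,-.032,.01),(-.116,.032,.01),(-.116,-.032,.01))]).round(1))
go(*tray(.038),.30)
E
```

```text
[0.5030231  0.07505641 0.27975815] [[ 259.4  126.9]
 [ 296.9  214.9]
 [ 220.4  214.7]
 [ 306.6 -103.7]
 [ 213.4 -104. ]]
t 1.7833 tcp [0.4414 0.0508 0.3107] rot [-1.7997e+02  1.1000e-01  1.9990e+01] open 0.0598 F [ 0.4  0.3 -0.7] gd 0.1547
tool travel cm [ 4.2  -0.05  1.06] turn 0.19
```

View pics/w1v.png

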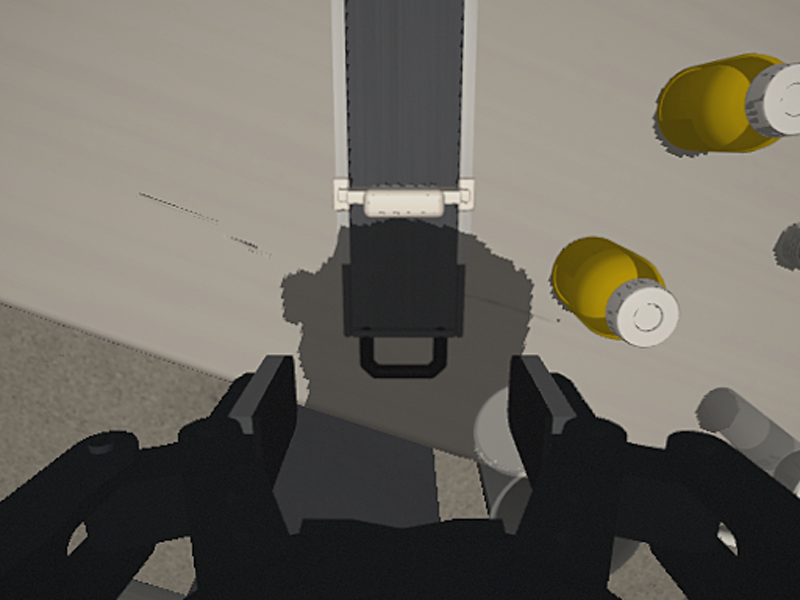

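The wrist view puts the tab at (404,203) and the handle-end corners at (345,335) and (463,335). That agrees with my tray pose to about 1 mm. The divider is at x≈0.040, so I grip the tab and slide it.

{"api": "move_arm", "payload": {
  "commands": [
    {"claw":0.4,"travel":[2.0,0,1.2],"turn":0},
    {"claw":0.4,"travel":[2.0,0,2.8],"turn":0},
    {"claw":0.4,"travel":[0,0,3.5],"turn":0},
    {"claw":0.4,"travel":[0,0,3.2],"turn":0},
    {"claw":0.4,"travel":[0,0,0],"turn":0}
  ]
}}

```text
time: 2.2
ee_pos: [0.4776, 0.0617, 0.1989]
tcp_rot: [-179.9, 0.5, 19.8]
wrist_force: [-2.2, -0.4, -1.0]
opening: 0.0596
```

```bash
python3 - <<'E'
from h import *
im=cam('wrist','w2'); cv2.imwrite('pics/w2v.png',cv2.resize(im,(800,600),interpolation=cv2.INTER_CUBIC))
go(*tray(.040),.2027)
E
```

```text
t 2.25 tcp [0.4783 0.0619 0.2023] rot [-179.94    0.32   19.75] open 0.0598 F [0.3 0.1 0.3] gd 0.1547
tool travel cm [ 0.16 -0.27 -0.04] turn -0.05
```

View pics/w2v.png

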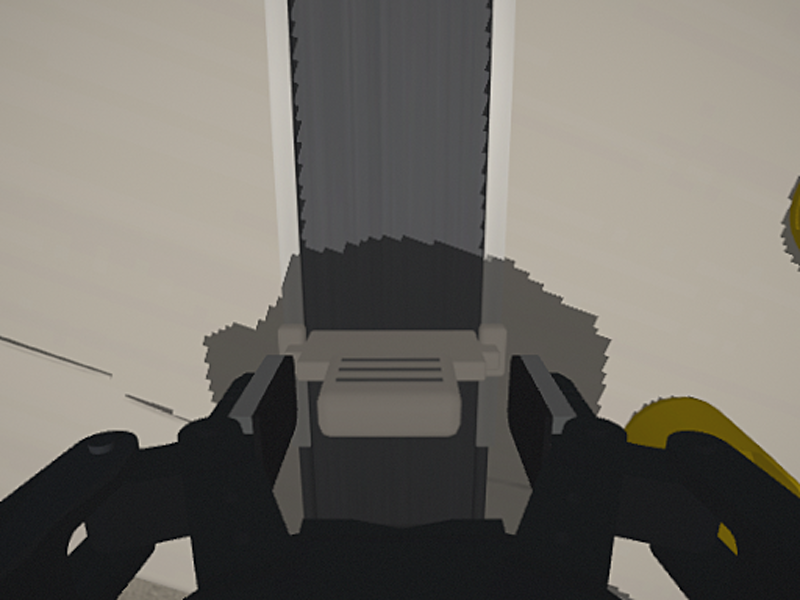

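The tab centre is at (390,405), about 12 px (2.8 mm) left of the finger centre. I correct that and close.

{"api": "move_arm", "payload": {
  "commands": [
    {"claw":0.4,"travel":[0.15,-0.27,0],"turn":0},
    {"claw":-0.5,"travel":[0,0,0],"turn":0},
    {"claw":-0.5,"travel":[0,0,0],"turn":0},
    {"claw":-0.5,"travel":[0,0,0],"turn":0},
    {"claw":-0.5,"travel":[0,0,0],"turn":0}
  ],
  "squeeze": 25
}}

```text
time: 2.67
ee_pos: [0.4806, 0.0662, 0.2073]
tcp_rot: [-180.0, -0.2, 19.8]
wrist_force: [-2.0, 1.8, 7.5]
opening: 0.0337
```

```bash
python3 - <<'E'
from h import *
im=cam('wrist','w3'); cv2.imwrite('pics/w3v.png',cv2.resize(im,(800,600),interpolation=cv2.INTER_CUBIC))
go(*tray(-.008),.2027)
E
```

```text
t 2.7167 tcp [0.4806 0.0662 0.2073] rot [-179.98   -0.23   19.83] open 0.0332 F [-2.1  3.8  6.8] gd 0.1547
tool travel cm [4.6  0.06 0.48] turn 0.03
```

View pics/w3v.png

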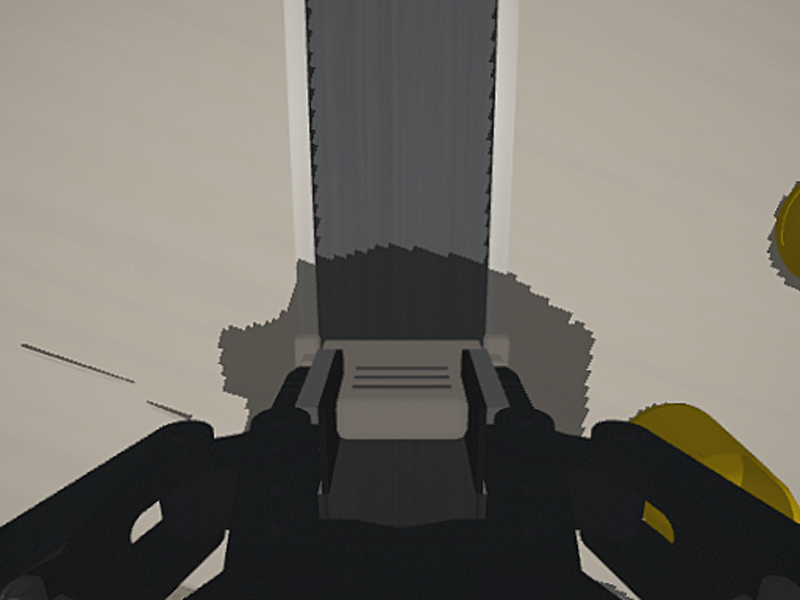

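Closing lifted the tool 5 mm, so the tips must be resting on the shoes: at this opening they reach about 183 mm ahead of the TCP. I raise the command by 5 mm and slide.

{"api": "move_arm", "payload": {
  "commands": [
    {"claw":-0.5,"travel":[0,0,-0.6],"turn":0},
    {"claw":-0.5,"travel":[1.2,0,0],"turn":0},
    {"claw":-0.5,"travel":[1.2,0,0],"turn":0},
    {"claw":-0.5,"travel":[1.2,0,0],"turn":0},
    {"claw":-0.5,"travel":[1.1,0,0],"turn":0}
  ]
}}

```text
time: 3.13
ee_pos: [0.5237, 0.0818, 0.2095]
tcp_rot: [-179.9, 0.2, 19.8]
wrist_force: [-2.4, 0.5, -11.9]
opening: 0.0332
```

{"api": "move_arm", "payload": {
  "commands": [
    {"claw":-0.5,"travel":[0,0,0],"turn":0},
    {"claw":-0.5,"travel":[0,0,0],"turn":0},
    {"claw":0.3,"travel":[0,0,0],"turn":0},
    {"claw":0.4,"travel":[0,0,0],"turn":0},
    {"claw":0.4,"travel":[0,0,0],"turn":0}
  ]
}}

```text
time: 3.55
ee_pos: [0.5244, 0.0816, 0.2126]
tcp_rot: [179.9, -0.2, 19.8]
wrist_force: [-0.4, -0.1, -0.1]
opening: 0.0596
```

{"api": "move_arm", "payload": {
  "commands": [
    {"claw":0.4,"travel":[0,0,-3.5],"turn":0},
    {"claw":0.4,"travel":[-2,0,-3.5],"turn":0},
    {"claw":0.4,"travel":[-3,1,-2.5],"turn":0},
    {"claw":0.4,"travel":[0,0,0],"turn":0}
  ]
}}

```text
time: 3.88
ee_pos: [0.4786, 0.0538, 0.313]
tcp_rot: [179.8, -0.5, 19.8]
wrist_force: [1.0, 0.9, 0.2]
opening: 0.0596
```

```bash
python3 - <<'E'
from h import *
im=cam('wrist','w4'); cv2.imwrite('pics/w4v.png',cv2.resize(im,(800,600),interpolation=cv2.INTER_CUBIC))
go(.527,-.269,.30)
_,d=load('w4')
print(proj(d,[np.r_[tray(x),.056] for x in(-.008,.0)])*800/512)
E
```

```text
t 3.9333 tcp [0.4798 0.0544 0.3105] rot [179.87  -0.44  19.73] open 0.0593 F [ 0.4 -0.3  0.1] gd 0.1547
tool travel cm [-6.48 32.04  1.07] turn -0.07
[[375.56560667 179.71803076]
 [375.8014235  198.97442156]]
```

View pics/w4v.png

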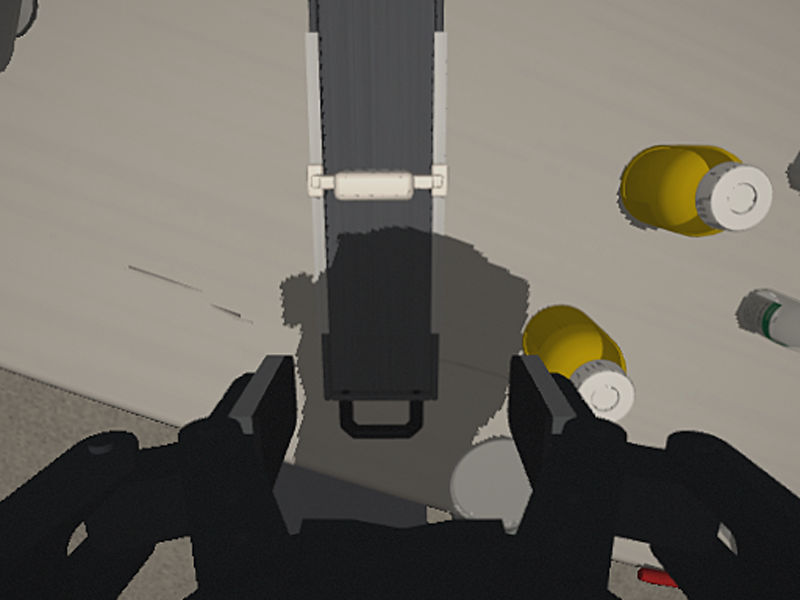

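The divider now stands at (373,183), which is x≈-0.007. Next is large_vial_2, the clear vial with a white cap seen in the top crop at (632,225). The ambers in the crop are the yellow look-alikes.

{"api": "move_arm", "payload": {
  "commands": [
    {"claw":0.6,"travel":[-0.8,4.0,0],"turn":0},
    {"claw":0.6,"travel":[-0.8,4.0,0],"turn":0},
    {"claw":0.6,"travel":[-0.8,4.0,0],"turn":0},
    {"claw":0.6,"travel":[-0.8,4.0,0],"turn":0},
    {"claw":0.6,"travel":[-0.8,4.0,0],"turn":0}
  ]
}}

```text
time: 4.35
ee_pos: [0.5107, -0.1482, 0.3058]
tcp_rot: [180.0, -0.1, 19.8]
wrist_force: [0.7, 0.9, 0.3]
opening: 0.0685
```

{"api": "move_arm", "payload": {
  "commands": [
    {"claw":0.6,"travel":[-0.8,4.0,0],"turn":0},
    {"claw":0.6,"travel":[-0.8,3.5,0],"turn":0},
    {"claw":0.6,"travel":[-2,2.5,0],"turn":0},
    {"claw":0.6,"travel":[0,0,0],"turn":0},
    {"claw":0.6,"travel":[0,0,0],"turn":0}
  ]
}}

```text
time: 4.77
ee_pos: [0.5103, -0.2542, 0.3052]
tcp_rot: [-180.0, 0.0, 19.6]
wrist_force: [1.1, 0.2, 0.8]
opening: 0.0689
```

```bash
python3 - <<'E'
from h import *
im=cam('wrist','w5'); cv2.imwrite('pics/w5v.png',cv2.resize(im,(800,600),interpolation=cv2.INTER_CUBIC))
go(.527,-.269,.30)
_,d=load('w5')
print(proj(d,[(.527,-.269,.075),(.615,-.268,.075),(.529,-.145,.058),(.417,-.27,.058)])*800/512)
E
```

```text
t 4.8167 tcp [ 0.5106 -0.2531  0.3053] rot [-179.99   -0.     19.72] open 0.068 F [-0.2 -0.1  0. ] gd 0.1547
tool travel cm [1.01 2.05 0.53] turn -0.08
[[453.04945084 287.18322912]
 [539.79447444  58.46102815]
 [161.90856759 171.5106648 ]
 [367.57407825 489.82862087]]
```

View pics/w5v.png

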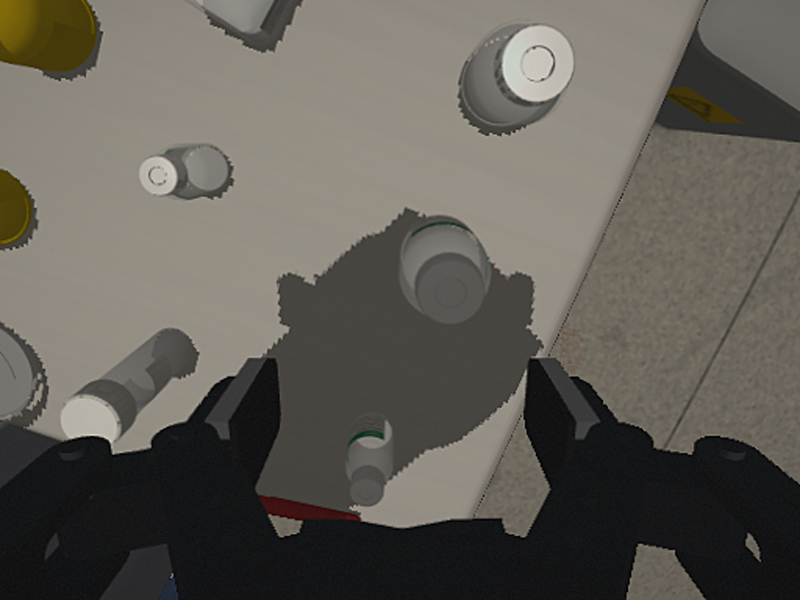

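The caps show at (451,288) for L2, (538,62) for L1, (159,175) for S1 and (367,486) for S2. All are within 2 mm of my map, so I centre over L2 and descend.

{"api": "move_arm", "payload": {
  "commands": [
    {"claw":0.6,"travel":[1.0,2.05,0],"turn":0},
    {"claw":0.6,"travel":[0,0,3.7],"turn":0},
    {"claw":0.6,"travel":[0,0,3.7],"turn":0},
    {"claw":0.6,"travel":[0,0,3.6],"turn":0},
    {"claw":0.6,"travel":[0,0,0],"turn":0}
  ]
}}

```text
time: 5.23
ee_pos: [0.5253, -0.2661, 0.1884]
tcp_rot: [-179.6, 0.4, 19.9]
wrist_force: [-0.7, -0.0, -1.8]
opening: 0.0685
```

```bash
python3 - <<'E'
from h import *
im=cam('wrist','w6'); cv2.imwrite('pics/w6v.png',cv2.resize(im,(800,600),interpolation=cv2.INTER_CUBIC))
go(.5265,-.269,.195)
E
```

```text
t 5.2833 tcp [ 0.5261 -0.2666  0.1924] rot [-179.71    0.26   19.89] open 0.0684 F [-1.1  0.5  1.3] gd 0.1547
tool travel cm [-0.04  0.23 -0.26] turn 0.09
```

View pics/w6v.png

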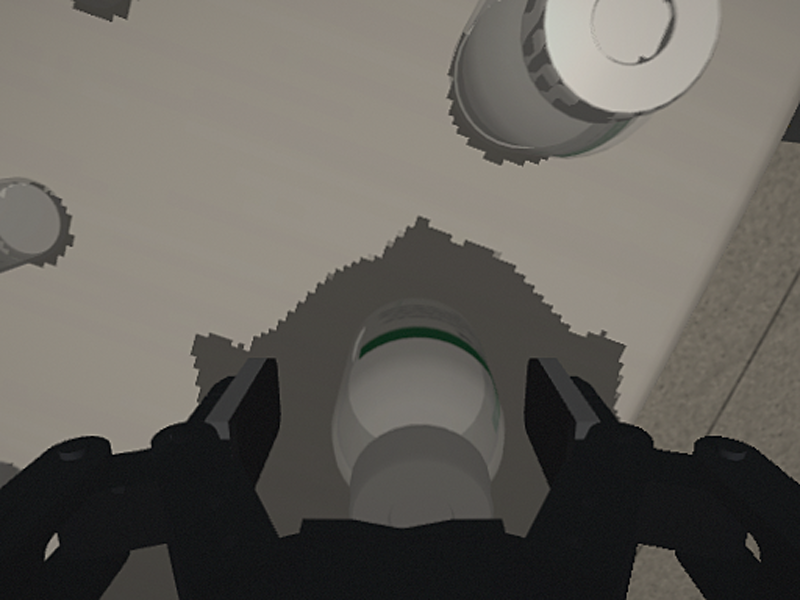

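Vial L2 (green band at (425,340)) is between the fingers, about 2 mm to the right. I correct that and close.

{"api": "move_arm", "payload": {
  "commands": [
    {"claw":0.6,"travel":[0,0.22,-0.2],"turn":0},
    {"claw":0.2,"travel":[0,0,0],"turn":0},
    {"claw":-0.4,"travel":[0,0,0],"turn":0},
    {"claw":-0.4,"travel":[0,0,0],"turn":0},
    {"claw":-0.4,"travel":[0,0,0],"turn":0}
  ],
  "squeeze": 25
}}

```text
time: 5.7
ee_pos: [0.5285, -0.2708, 0.2008]
tcp_rot: [179.8, -0.2, 19.8]
wrist_force: [-0.9, 0.5, 8.3]
opening: 0.0391
```

{"api": "move_arm", "payload": {
  "commands": [
    {"claw":-0.4,"travel":[0,0,0],"turn":0},
    {"claw":-0.4,"travel":[0,0,-1.5],"turn":0},
    {"claw":-0.4,"travel":[0,0,-2.5],"turn":0},
    {"claw":-0.4,"travel":[0,0,-3.0],"turn":0},
    {"claw":-0.4,"travel":[0,0,-3.0],"turn":0}
  ]
}}

```text
time: 6.12
ee_pos: [0.5275, -0.2705, 0.3]
tcp_rot: [180.0, -0.0, 19.8]
wrist_force: [1.7, -1.3, -0.1]
opening: 0.0395
```

```bash
python3 - <<'E'
from h import *
im=cam('wrist','w7'); cv2.imwrite('pics/w7v.png',cv2.resize(im,(800,600),interpolation=cv2.INTER_CUBIC))
go(*tray(.083),.305)
E
```

```text
t 6.1667 tcp [ 0.5282 -0.2708  0.3071] rot [179.6   -0.37  19.8 ] open 0.0389 F [-1.3  0.9  5. ] gd 0.1547
tool travel cm [  2.43 -33.27  -0.  ] turn -0.0
```

View pics/w7v.png

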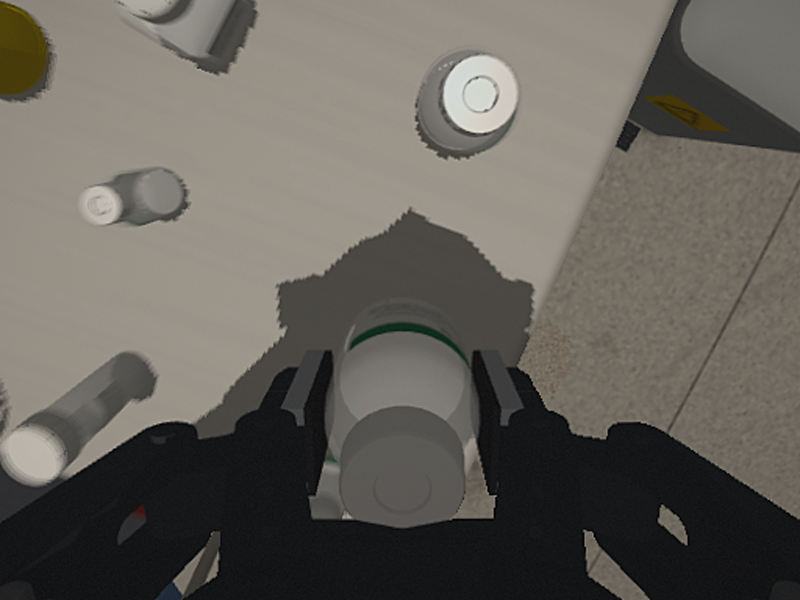

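L2 is held and upright (cap (402,490), opening 39 mm). The tool rose to z=0.2008 while closing, so the vial's bottom is about 0.2008 below the TCP. I carry it to the tray at x=+0.083.

{"api": "move_arm", "payload": {
  "commands": [
    {"claw":-0.4,"travel":[0.2,-2.5,-0.7],"turn":0},
    {"claw":-0.4,"travel":[0.3,-3.5,-0.3],"turn":0},
    {"claw":-0.4,"travel":[0.3,-3.8,0],"turn":0},
    {"claw":-0.4,"travel":[0.3,-3.8,0],"turn":0},
    {"claw":-0.4,"travel":[0.3,-3.8,0],"turn":0}
  ]
}}

```text
time: 6.58
ee_pos: [0.4812, -0.1009, 0.309]
tcp_rot: [179.9, -0.1, 19.8]
wrist_force: [0.6, -0.1, -0.5]
opening: 0.0396
```

{"api": "move_arm", "payload": {
  "commands": [
    {"claw":-0.4,"travel":[0.3,-3.8,0],"turn":0},
    {"claw":-0.4,"travel":[0.3,-3.8,0],"turn":0},
    {"claw":-0.4,"travel":[0.3,-3.5,0],"turn":0},
    {"claw":-0.4,"travel":[0.1,-2.5,0],"turn":0},
    {"claw":-0.4,"travel":[0,0,0],"turn":0}
  ]
}}

```text
time: 7.0
ee_pos: [0.4441, 0.0323, 0.3092]
tcp_rot: [-180.0, -0.1, 20.0]
wrist_force: [-0.6, -0.8, -0.5]
opening: 0.0398
```

```bash
python3 - <<'E'
from h import *
im=cam('wrist','w8'); cv2.imwrite('pics/w8v.png',cv2.resize(im,(800,600),interpolation=cv2.INTER_CUBIC))
go(*tray(.083),.207)
E
```

```text
t 7.05 tcp [0.4448 0.0309 0.3091] rot [ 1.7996e+02 -1.5000e-01  2.0000e+01] open 0.0395 F [ 1.  -0.7 -0.4] gd 0.1547
tool travel cm [ 0.04 -2.05 10.21] turn 0.2
```

View pics/w8v.png

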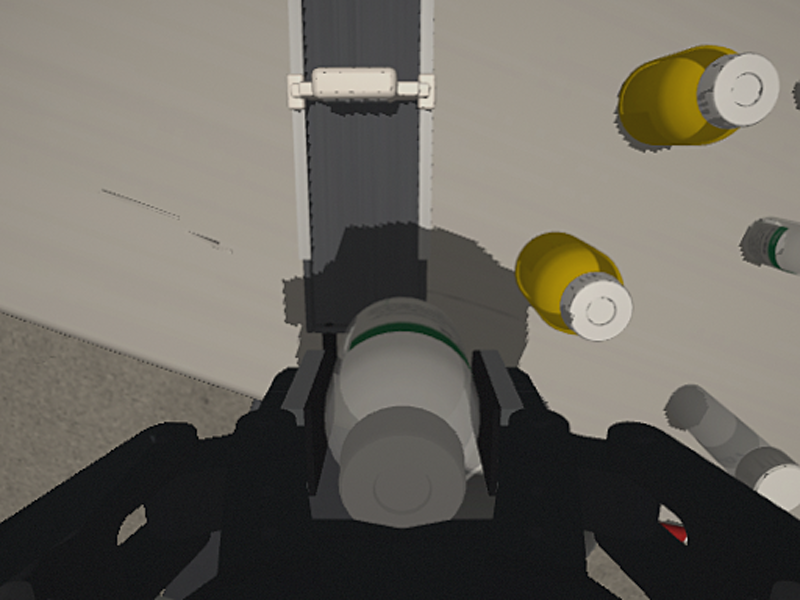

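{"api": "move_arm", "payload": {
  "commands": [
    {"claw":-0.4,"travel":[0,-2.05,0],"turn":0.2},
    {"claw":-0.4,"travel":[0,0,2.8],"turn":0},
    {"claw":-0.4,"travel":[0,0,3.2],"turn":0},
    {"claw":-0.4,"travel":[0,0,2.5],"turn":0},
    {"claw":-0.4,"travel":[0,0,0],"turn":0}
  ]
}}

```text
time: 7.47
ee_pos: [0.4372, 0.0477, 0.2188]
tcp_rot: [-179.9, 0.3, 19.6]
wrist_force: [-1.2, -0.9, -0.2]
opening: 0.0393
```

```bash
python3 - <<'E'
from h import *
go(*tray(.083),.207)
E
```

```text
t 7.4667 tcp [0.4372 0.0477 0.2188] rot [-179.94    0.31   19.56] open 0.0393 F [-1.2 -0.9 -0.2] gd 0.1547
tool travel cm [ 0.21 -0.22  1.18] turn -0.24
```

{"api": "move_arm", "payload": {
  "commands": [
    {"claw":-0.4,"travel":[0.1,-0.1,0.4],"turn":0},
    {"claw":-0.4,"travel":[0,0,0.4],"turn":0},
    {"claw":-0.4,"travel":[0,0,0],"turn":0},
    {"claw":-0.4,"travel":[0,0,0],"turn":0}
  ]
}}

```text
time: 7.8
ee_pos: [0.4395, 0.0496, 0.216]
tcp_rot: [180.0, -0.1, 19.6]
wrist_force: [0.1, 0.4, -0.5]
opening: 0.0396
```

```bash
python3 - <<'E'
from h import *
im=cam('scene','s9'); cv2.imwrite('pics/s9v.png',cv2.resize(im[180:270,140:300],None,fx=5,fy=5,interpolation=cv2.INTER_CUBIC))
go(*tray(.083),.205)
E
```

```text
t 7.85 tcp [0.4394 0.0497 0.2159] rot [ 1.7997e+02 -1.0000e-01  1.9590e+01] open 0.0391 F [ 0.3  0.3 -0.7] gd 0.1547
tool travel cm [-0.08 -0.1   1.09] turn -0.21
```

View pics/s9v.png

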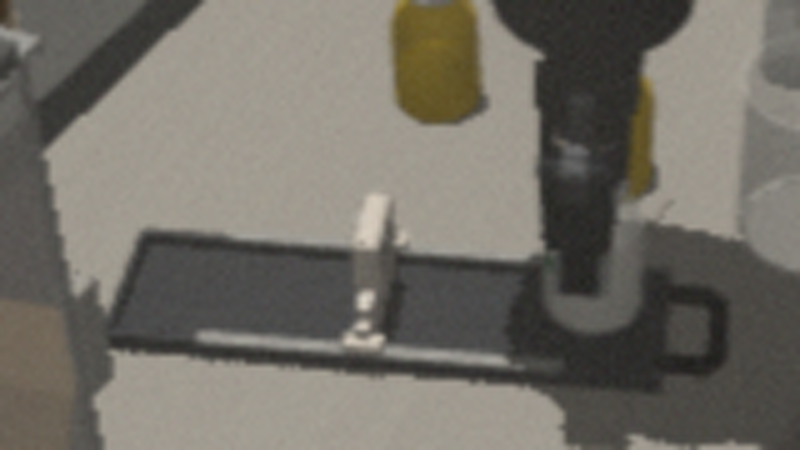

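L2 hangs over the handle bay (bottom at (592,325) in the crop). I lower it in small steps.

{"api": "move_arm", "payload": {
  "commands": [
    {"claw":-0.4,"travel":[0,-0.1,0.4],"turn":0},
    {"claw":-0.4,"travel":[0,0,0.3],"turn":0},
    {"claw":-0.4,"travel":[0,0,0.2],"turn":0},
    {"claw":-0.4,"travel":[0,0,0],"turn":0}
  ]
}}

```text
time: 8.18
ee_pos: [0.4384, 0.0507, 0.2051]
tcp_rot: [-180.0, 0.0, 19.6]
wrist_force: [-0.1, -0.2, -0.7]
opening: 0.0394
```

{"api": "move_arm", "payload": {
  "commands": [
    {"claw":-0.4,"travel":[0,0,0.1],"turn":0},
    {"claw":-0.4,"travel":[0,0,0.1],"turn":0},
    {"claw":-0.4,"travel":[0,0,0],"turn":0}
  ]
}}

```text
time: 8.43
ee_pos: [0.4387, 0.0508, 0.2048]
tcp_rot: [180.0, -0.0, 19.6]
wrist_force: [-4.2, -0.5, 10.1]
opening: 0.0395
```

Contact with the floor came at z=0.205 (10 N), as predicted. Releasing.

{"api": "move_arm", "payload": {
  "commands": [
    {"claw":-0.4,"travel":[0,0,-0.1],"turn":0},
    {"claw":0.1,"travel":[0,0,0],"turn":0},
    {"claw":0.4,"travel":[0,0,0],"turn":0},
    {"claw":0.4,"travel":[0,0,0],"turn":0},
    {"claw":0.4,"travel":[0,0,-1.0],"turn":0}
  ]
}}

```text
time: 8.85
ee_pos: [0.438, 0.0506, 0.2133]
tcp_rot: [-180.0, 0.2, 19.6]
wrist_force: [-0.3, 1.2, -0.5]
opening: 0.0598
```

{"api": "move_arm", "payload": {
  "commands": [
    {"claw":0.4,"travel":[0,0,-3.0],"turn":0},
    {"claw":0.4,"travel":[0,0,-3.5],"turn":0},
    {"claw":0.4,"travel":[0,0.5,-3.0],"turn":0},
    {"claw":0.5,"travel":[0,2.5,0],"turn":0},
    {"claw":0.5,"travel":[0,3.5,0],"turn":0}
  ]
}}

```text
time: 9.27
ee_pos: [0.4608, -0.0099, 0.3129]
tcp_rot: [179.9, -0.3, 19.8]
wrist_force: [1.9, 0.1, 0.3]
opening: 0.0636
```

```bash
python3 - <<'E'
from h import *
im=cam('scene','s10'); cv2.imwrite('pics/s10v.png',cv2.resize(im[180:270,140:300],None,fx=5,fy=5,interpolation=cv2.INTER_CUBIC))
im=cam('top','t10'); cv2.imwrite('pics/t10v.png',cv2.resize(im[115:260,160:385],None,fx=3.5,fy=3.5,interpolation=cv2.INTER_CUBIC))
go(.6135,-.2685,.305)
E
```

```text
t 9.3667 tcp [ 0.4613 -0.0132  0.3107] rot [ 1.7992e+02 -7.0000e-02  1.9440e+01] open 0.0641 F [-0.5  1.4 -0.2] gd 0.1547
tool travel cm [ 5.85 29.14  0.62] turn -0.36
```

View pics/s10v.png

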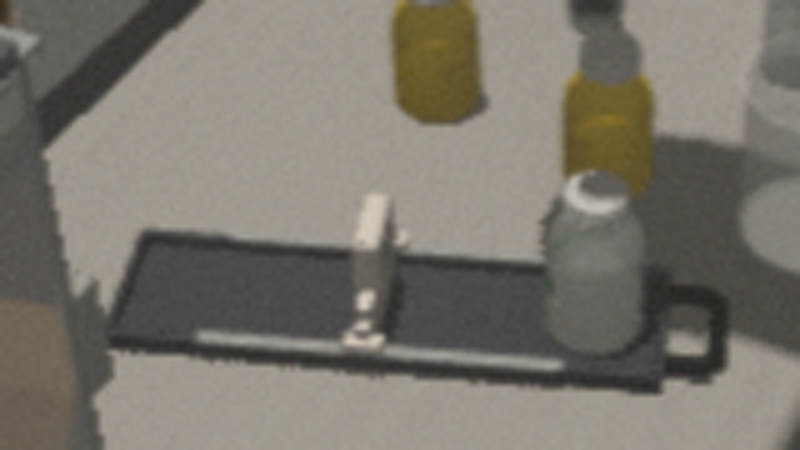

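View pics/t10v.png

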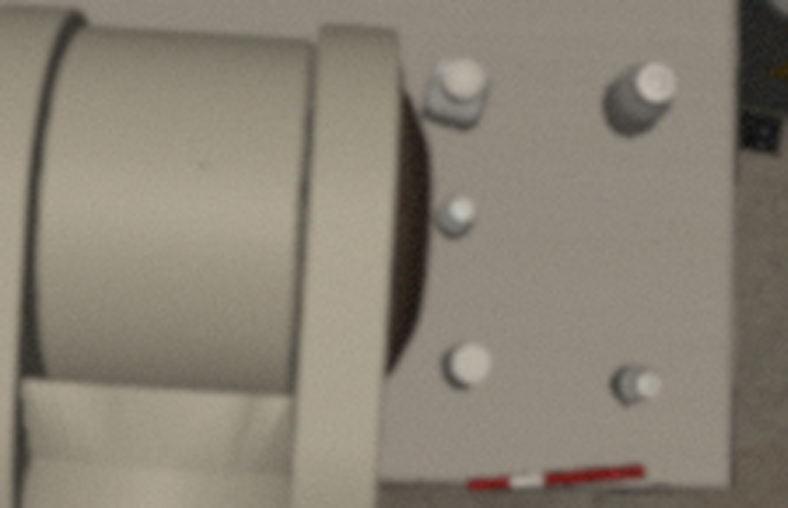

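L2 stands upright in the handle bay (base (597,345)). Nothing else has moved. Next is L1.

{"api": "move_arm", "payload": {
  "commands": [
    {"claw":0.6,"travel":[0.75,3.7,0],"turn":-0.36},
    {"claw":0.6,"travel":[0.75,3.8,0],"turn":0},
    {"claw":0.6,"travel":[0.75,3.8,0],"turn":0},
    {"claw":0.6,"travel":[0.75,3.8,0],"turn":0},
    {"claw":0.6,"travel":[0.75,3.8,0],"turn":0}
  ]
}}

```text
time: 9.78
ee_pos: [0.5606, -0.1769, 0.3101]
tcp_rot: [-180.0, -0.0, 20.0]
wrist_force: [0.8, 0.6, 0.3]
opening: 0.0684
```

{"api": "move_arm", "payload": {
  "commands": [
    {"claw":0.6,"travel":[0.75,3.8,0],"turn":0},
    {"claw":0.6,"travel":[0.75,3.2,0],"turn":0},
    {"claw":0.6,"travel":[0.7,2.8,0],"turn":0},
    {"claw":0.6,"travel":[0,0,0],"turn":0},
    {"claw":0.6,"travel":[0,0,0],"turn":0}
  ]
}}

```text
time: 10.2
ee_pos: [0.6145, -0.2609, 0.3087]
tcp_rot: [-179.9, 0.1, 19.9]
wrist_force: [-0.1, 0.9, 0.7]
opening: 0.0682
```

```bash
python3 - <<'E'
from h import *
im=cam('wrist','w11'); cv2.imwrite('pics/w11v.png',cv2.resize(im,(800,600),interpolation=cv2.INTER_CUBIC))
go(.6135,-.2685,.197)
_,d=load('w11')
print(proj(d,[(.6135,-.2685,.075)])*800/512)
E
```

```text
t 10.25 tcp [ 0.6141 -0.26    0.3093] rot [-1.7994e+02  5.0000e-02  1.9930e+01] open 0.0682 F [-0.5  0.8 -0.3] gd 0.1547
tool travel cm [-0.34  0.79 11.23] turn 0.13
[[420.21092765 318.56523745]]
```

View pics/w11v.png

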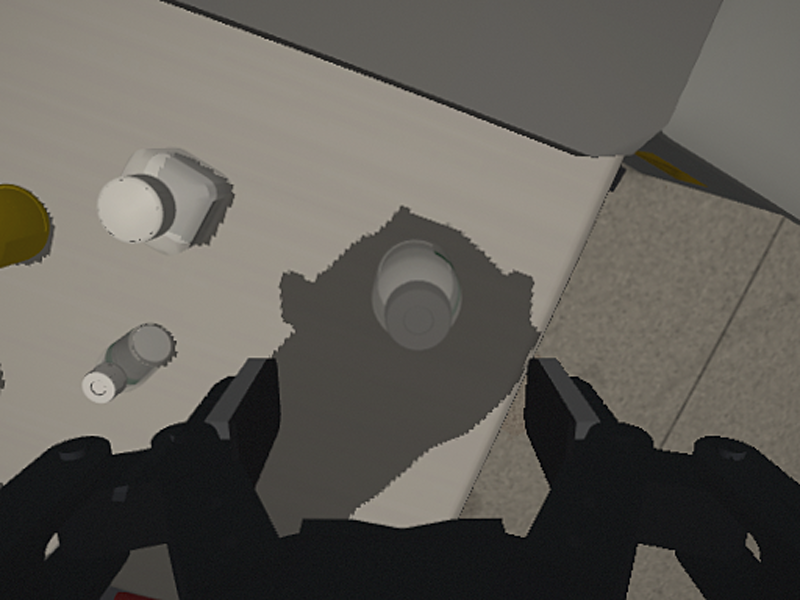

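```bash
python3 - <<'E'
from h import *
_,a=load('top0');_,b=load('w11');_,c=load('scene0')
o1,v1=ray(a,(583/1.5625,166/1.5625)); o2,v2=ray(b,(620/1.5625,157/1.5625))
v1=v1[0];v2=v2[0]
A=np.c_[v1,-v2]; s=np.linalg.lstsq(A,o2-o1,rcond=None)[0]
print(o1+s[0]*v1,o2+s[1]*v2)
E
```

```text
[ 0.70508701 -0.34310902  0.03571968] [ 0.70300658 -0.33330484  0.03171541]
```

The rear counter is only about 35 mm high, beyond x≈0.70, so it is clear. I descend on L1; its cap is at (418,318), predicted (420,319).

{"api": "move_arm", "payload": {
  "commands": [
    {"claw":0.6,"travel":[-0.3,0.75,0],"turn":0.1},
    {"claw":0.6,"travel":[0,0,3.7],"turn":0},
    {"claw":0.6,"travel":[0,0,3.7],"turn":0},
    {"claw":0.6,"travel":[0,0,3.5],"turn":0},
    {"claw":0.6,"travel":[0,0,0],"turn":0}
  ]
}}

```text
time: 10.67
ee_pos: [0.6115, -0.2666, 0.1937]
tcp_rot: [-179.6, 0.4, 19.9]
wrist_force: [-1.2, -0.2, -1.7]
opening: 0.0683
```

```bash
python3 - <<'E'
from h import *
im=cam('wrist','w12'); cv2.imwrite('pics/w12v.png',cv2.resize(im,(800,600),interpolation=cv2.INTER_CUBIC))
go(.6135,-.2685,.197)
E
```

```text
t 10.7167 tcp [ 0.6123 -0.267   0.1978] rot [-179.75    0.27   19.91] open 0.068 F [-0.  -0.5  0.6] gd 0.1547
tool travel cm [0.06 0.18 0.08] turn 0.11
```

View pics/w12v.png

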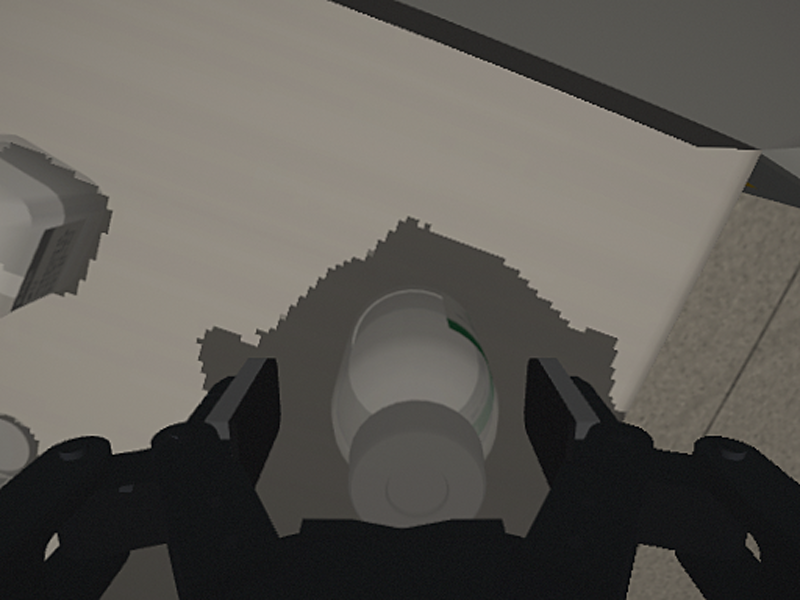

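{"api": "move_arm", "payload": {
  "commands": [
    {"claw":0.6,"travel":[0,0.18,0],"turn":0},
    {"claw":0.2,"travel":[0,0,0],"turn":0},
    {"claw":-0.4,"travel":[0,0,0],"turn":0},
    {"claw":-0.4,"travel":[0,0,0],"turn":0},
    {"claw":-0.4,"travel":[0,0,0],"turn":0}
  ],
  "squeeze": 25
}}

```text
time: 11.13
ee_pos: [0.6152, -0.2701, 0.2039]
tcp_rot: [179.8, -0.2, 19.9]
wrist_force: [-0.9, 0.5, 7.9]
opening: 0.0393
```

{"api": "move_arm", "payload": {
  "commands": [
    {"claw":-0.4,"travel":[0,0,0],"turn":0},
    {"claw":-0.4,"travel":[0,0,0],"turn":0}
  ]
}}

```text
time: 11.3
ee_pos: [0.6151, -0.2701, 0.204]
tcp_rot: [179.8, -0.2, 19.9]
wrist_force: [-0.1, 0.6, 6.9]
opening: 0.0391
```

{"api": "move_arm", "payload": {
  "commands": [
    {"claw":-0.4,"travel":[0,0,-1.5],"turn":0},
    {"claw":-0.4,"travel":[0,0,-2.5],"turn":0},
    {"claw":-0.4,"travel":[0,0,-3.0],"turn":0},
    {"claw":-0.4,"travel":[0,0,-3.0],"turn":0},
    {"claw":-0.4,"travel":[0,0,-1.0],"turn":0}
  ]
}}

```text
time: 11.72
ee_pos: [0.6148, -0.27, 0.3174]
tcp_rot: [179.7, -0.3, 19.9]
wrist_force: [0.5, -1.1, 0.4]
opening: 0.0393
```

```bash
python3 - <<'E'
from h import *
im=cam('wrist','w13'); cv2.imwrite('pics/w13v.png',cv2.resize(im,(800,600),interpolation=cv2.INTER_CUBIC))
go(*tray(.030),.315)
E
```

```text
t 11.7667 tcp [ 0.6149 -0.2701  0.3175] rot [179.66  -0.36  19.86] open 0.0392 F [-0.4 -0.1  1.1] gd 0.1547
tool travel cm [-4.200e-01 -3.613e+01  3.000e-02] turn 0.06
```

View pics/w13v.png

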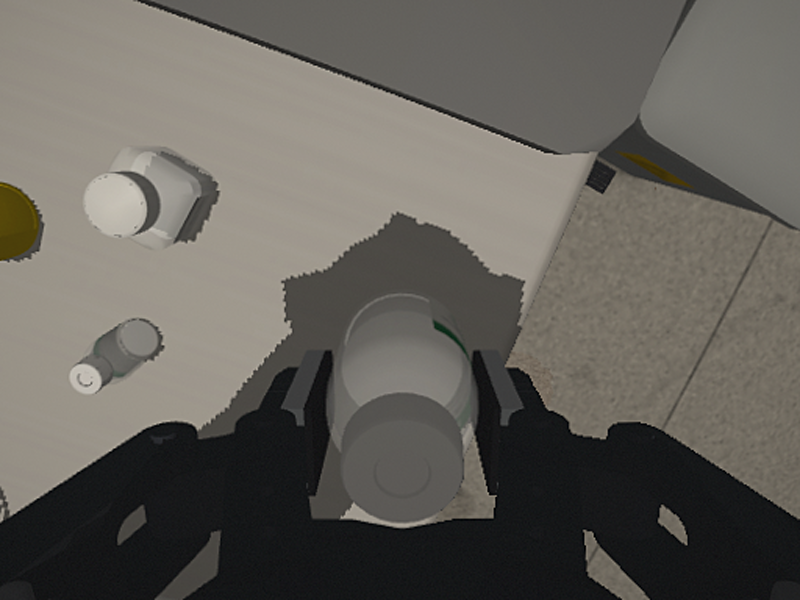

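L1 is held upright (cap (402,472)), with its bottom about 0.204 below the TCP. I carry it to tray x=+0.030.

{"api": "move_arm", "payload": {
  "commands": [
    {"claw":-0.4,"travel":[0,-2.5,0],"turn":0},
    {"claw":-0.4,"travel":[0,-3.5,0],"turn":0},
    {"claw":-0.4,"travel":[0,-3.9,0],"turn":0},
    {"claw":-0.4,"travel":[0,-3.9,0],"turn":0},
    {"claw":-0.4,"travel":[-0.1,-3.9,0],"turn":0}
  ]
}}

```text
time: 12.18
ee_pos: [0.5525, -0.1024, 0.3098]
tcp_rot: [-180.0, 0.0, 19.8]
wrist_force: [0.5, 0.9, 0.3]
opening: 0.0393
```

{"api": "move_arm", "payload": {
  "commands": [
    {"claw":-0.4,"travel":[-0.1,-3.9,0],"turn":0},
    {"claw":-0.4,"travel":[-0.1,-3.9,0],"turn":0},
    {"claw":-0.4,"travel":[-0.1,-3.9,0],"turn":0},
    {"claw":-0.4,"travel":[0,-3.5,0],"turn":0},
    {"claw":-0.4,"travel":[0,-2.3,0],"turn":0}
  ]
}}

```text
time: 12.6
ee_pos: [0.4896, 0.0622, 0.3103]
tcp_rot: [-180.0, -0.0, 19.9]
wrist_force: [0.3, -0.7, -0.7]
opening: 0.0394
```

{"api": "move_arm", "payload": {
  "commands": [
    {"claw":-0.4,"travel":[0,0,0],"turn":0},
    {"claw":-0.4,"travel":[0,0,0],"turn":0}
  ]
}}

```text
time: 12.77
ee_pos: [0.4907, 0.0608, 0.3104]
tcp_rot: [180.0, -0.0, 20.0]
wrist_force: [0.9, -0.4, -1.0]
opening: 0.0394
```

```bash
python3 - <<'E'
from h import *
im=cam('wrist','w14'); cv2.imwrite('pics/w14v.png',cv2.resize(im,(800,600),interpolation=cv2.INTER_CUBIC))
go(*tray(.030),.208)
E
```

```text
t 12.8167 tcp [0.491  0.06   0.3104] rot [179.98  -0.    19.93] open 0.0391 F [ 0.3 -0.5 -0.3] gd 0.1547
tool travel cm [ 0.02 -0.88 10.24] turn 0.13
```

View pics/w14v.png

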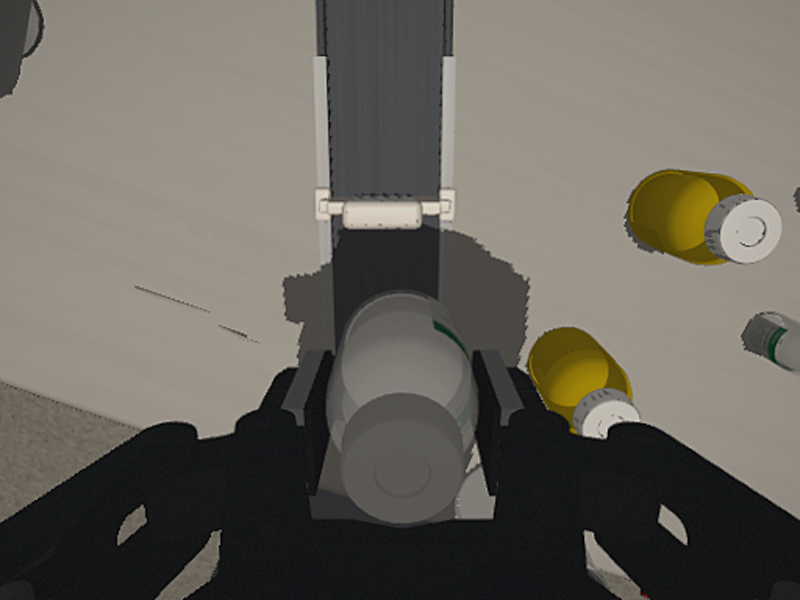

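{"api": "move_arm", "payload": {
  "commands": [
    {"claw":-0.4,"travel":[0,-0.85,0],"turn":0.1},
    {"claw":-0.4,"travel":[0,0,3.0],"turn":0},
    {"claw":-0.4,"travel":[0,0,3.3],"turn":0},
    {"claw":-0.4,"travel":[0,0,2.5],"turn":0},
    {"claw":-0.4,"travel":[0,0,0],"turn":0}
  ]
}}

```text
time: 13.23
ee_pos: [0.4867, 0.067, 0.2174]
tcp_rot: [-179.9, 0.4, 19.7]
wrist_force: [-0.6, -1.0, -0.9]
opening: 0.0391
```

{"api": "move_arm", "payload": {
  "commands": [
    {"claw":-0.4,"travel":[0,0,0],"turn":0}
  ]
}}

```text
time: 13.32
ee_pos: [0.4879, 0.0673, 0.222]
tcp_rot: [-180.0, 0.1, 19.7]
wrist_force: [0.6, -0.0, 0.5]
opening: 0.0395
```

```bash
python3 - <<'E'
from h import *
im=cam('scene','s15'); cv2.imwrite('pics/s15v.png',cv2.resize(im[170:270,140:300],None,fx=5,fy=5,interpolation=cv2.INTER_CUBIC))
go(*tray(.030),.208)
E
```

```text
t 13.3667 tcp [0.4886 0.0675 0.2236] rot [ 1.80e+02 -1.00e-02  1.97e+01] open 0.0393 F [0.6 0.5 0.7] gd 0.1547
tool travel cm [ 0.   -0.09  1.56] turn -0.1
```

View pics/s15v.png

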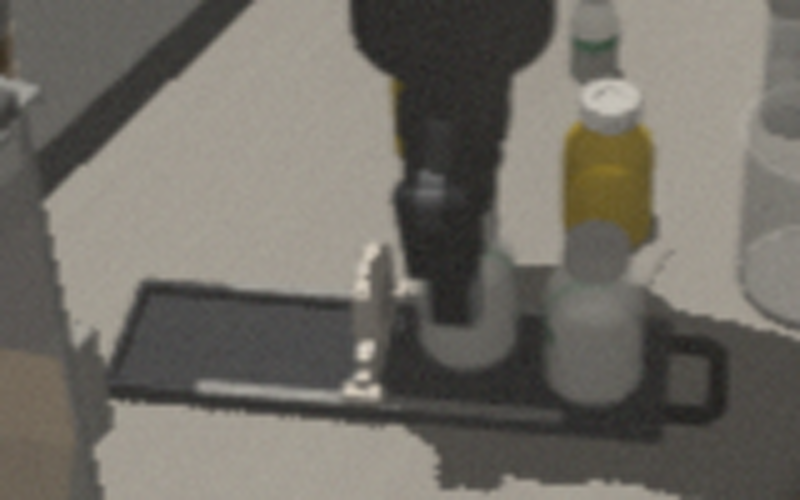

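L1 hangs between the tab (375,270) and L2 (597,330), with a clear gap on both sides. I lower it.

{"api": "move_arm", "payload": {
  "commands": [
    {"claw":-0.4,"travel":[0,-0.05,0.6],"turn":0},
    {"claw":-0.4,"travel":[0,0,0.4],"turn":0},
    {"claw":-0.4,"travel":[0,0,0.2],"turn":0},
    {"claw":-0.4,"travel":[0,0,0],"turn":0},
    {"claw":-0.4,"travel":[0,0,0],"turn":0}
  ]
}}

```text
time: 13.78
ee_pos: [0.4881, 0.0683, 0.211]
tcp_rot: [180.0, -0.0, 19.8]
wrist_force: [-0.1, -1.1, -0.5]
opening: 0.0394
```

{"api": "move_arm", "payload": {
  "commands": [
    {"claw":-0.4,"travel":[0,0,0.15],"turn":0},
    {"claw":-0.4,"travel":[0,0,0.1],"turn":0},
    {"claw":-0.4,"travel":[0,0,0],"turn":0}
  ]
}}

```text
time: 14.03
ee_pos: [0.488, 0.0683, 0.2081]
tcp_rot: [180.0, 0.0, 19.8]
wrist_force: [0.7, -0.7, -0.6]
opening: 0.039
```

{"api": "move_arm", "payload": {
  "commands": [
    {"claw":-0.4,"travel":[0,0,0.1],"turn":0},
    {"claw":-0.4,"travel":[0,0,0],"turn":0},
    {"claw":-0.4,"travel":[0,0,0],"turn":0}
  ]
}}

```text
time: 14.28
ee_pos: [0.4881, 0.0684, 0.208]
tcp_rot: [180.0, -0.0, 19.8]
wrist_force: [-2.5, -0.0, 6.1]
opening: 0.0394
```

Contact came at 0.208 (6 N). Releasing.

{"api": "move_arm", "payload": {
  "commands": [
    {"claw":0.1,"travel":[0,0,0],"turn":0},
    {"claw":0.4,"travel":[0,0,0],"turn":0},
    {"claw":0.4,"travel":[0,0,0],"turn":0},
    {"claw":0.4,"travel":[0,0,-1.0],"turn":0},
    {"claw":0.4,"travel":[0,0,-3.0],"turn":0}
  ]
}}

```text
time: 14.7
ee_pos: [0.4869, 0.0682, 0.2443]
tcp_rot: [-179.9, 0.4, 19.8]
wrist_force: [1.0, 0.2, 0.4]
opening: 0.0597
```

{"api": "move_arm", "payload": {
  "commands": [
    {"claw":0.4,"travel":[0,0,-3.5],"turn":0},
    {"claw":0.4,"travel":[0,0.5,-3.0],"turn":0},
    {"claw":0.2,"travel":[0,3,0],"turn":0},
    {"claw":0.2,"travel":[0,3.5,0],"turn":0},
    {"claw":0.2,"travel":[0,3.5,0],"turn":0}
  ]
}}

```text
time: 15.12
ee_pos: [0.5239, -0.0313, 0.3139]
tcp_rot: [179.9, -0.1, 19.9]
wrist_force: [0.5, 1.3, -0.5]
opening: 0.0512
```

```bash
python3 - <<'E'
from h import *
im=cam('scene','s16'); cv2.imwrite('pics/s16v.png',cv2.resize(im[170:270,140:300],None,fx=5,fy=5,interpolation=cv2.INTER_CUBIC))
go(.5275,-.1445,.30)
E
```

```text
t 15.1667 tcp [ 0.5252 -0.0358  0.3131] rot [ 1.7983e+02 -8.0000e-02  1.9670e+01] open 0.0513 F [-3.  -3.4 -0.8] gd 0.1547
tool travel cm [-3.45 10.31  1.33] turn -0.13
```

View pics/s16v.png

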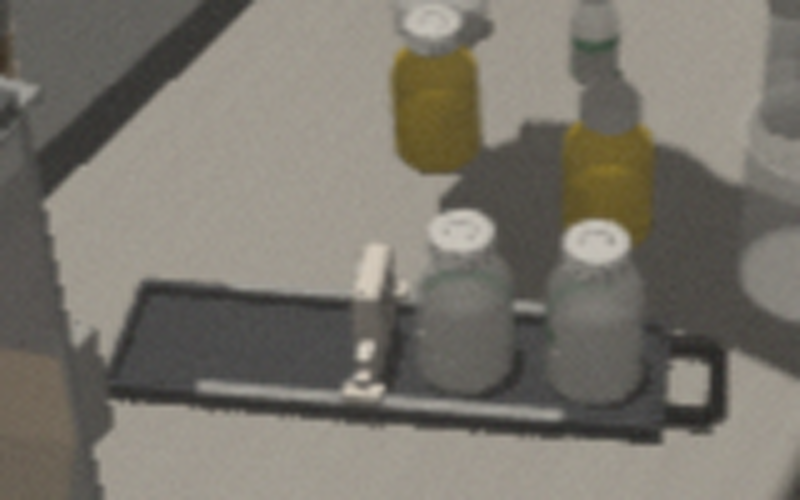

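Both large vials stand well (caps (460,230) and (597,243)). Before the small vials I estimate the fingertip reach at small openings from the earlier scene pictures.

```bash
python3 - <<'E'
from h import *
def h(name,uv,tcp,off):
    _,d=load(name); o,v=ray(d,uv); v=v[0]
    ty=V
    L=np.r_[np.array(tcp[:2])-off*ty,0]
    A=np.c_[v,-np.array([0,0,1.])]; s=np.linalg.lstsq(A,L-o,rcond=None)[0]
    return s[1], np.linalg.norm(o+s[0]*v-(L+[0,0,s[1]]))
for off in (.02,.034):
  z,e=h('s9',(140+580/5,180+292/5),(.4394,.0497),off); print(off,z,.2159-z,e)
  z,e=h('s15',(140+450/5,170+325/5),(.4886,.0675),off); print(off,z,.2236-z,e)
E
```

```text
0.02 0.03957624854764 0.17632375145236 0.0006754652719352506
0.02 0.04340137306290782 0.18019862693709218 0.0006377825449617599
0.034 0.05341735104972342 0.1624826489502766 0.0018682829858807893
0.034 0.05682985679788315 0.16677014320211683 0.003078453914880082
```

{"api": "move_arm", "payload": {
  "commands": [
    {"claw":0.2,"travel":[-1.0,3.6,0.3],"turn":0},
    {"claw":0.2,"travel":[-1.0,3.4,0.3],"turn":0},
    {"claw":0.2,"travel":[-1.4,3.2,0.3],"turn":0},
    {"claw":0.2,"travel":[0,0,0],"turn":0},
    {"claw":0.2,"travel":[0,0,0],"turn":0}
  ]
}}

```text
time: 15.58
ee_pos: [0.5258, -0.1396, 0.3034]
tcp_rot: [-180.0, 0.0, 19.6]
wrist_force: [-0.3, 0.0, -0.5]
opening: 0.0511
```

```bash
python3 - <<'E'
from h import *
im=cam('wrist','w17'); cv2.imwrite('pics/w17v.png',cv2.resize(im,(800,600),interpolation=cv2.INTER_CUBIC))
go(.5275,-.1445,.185)
_,d=load('w17')
print(proj(d,[(.5275,-.1445,.058)])*800/512)
E
```

```text
t 15.6333 tcp [ 0.5259 -0.1385  0.3036] rot [-179.99   -0.     19.67] open 0.0514 F [-0.1  0.1  0.8] gd 0.1547
tool travel cm [-0.06  0.63 11.86] turn -0.13
[[414.99748474 302.21421616]]
```

View pics/w17v.png

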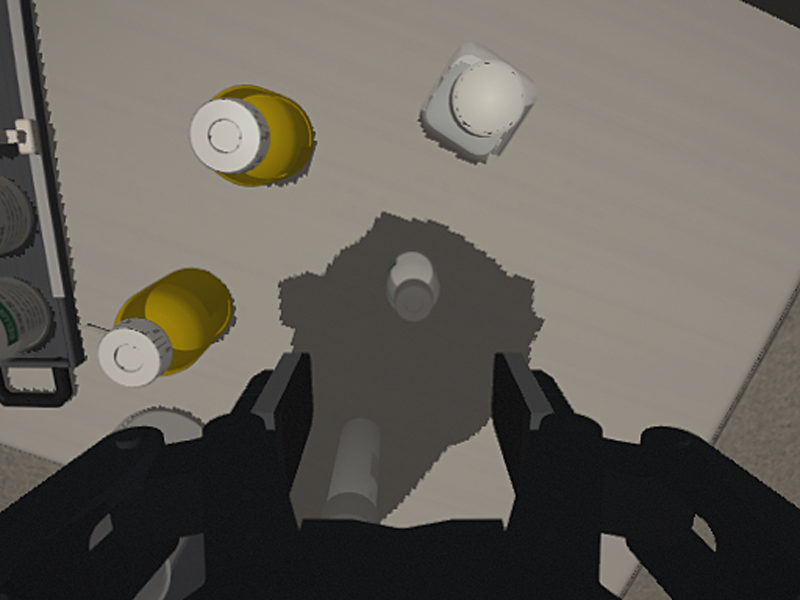

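S1's cap is at (412,299), predicted (415,302), so about 1 mm off. This is the small green-banded clear vial, with the amber look-alikes at (228,135) and (135,352) well away. Descending.

{"api": "move_arm", "payload": {
  "commands": [
    {"claw":0.2,"travel":[0.05,0.5,0],"turn":0},
    {"claw":0.2,"travel":[0,0,3.8],"turn":0},
    {"claw":0.2,"travel":[0,0,4.0],"turn":0},
    {"claw":0.2,"travel":[0,0,3.4],"turn":0},
    {"claw":0.2,"travel":[0,0,0],"turn":0}
  ]
}}

```text
time: 16.05
ee_pos: [0.5262, -0.1409, 0.1848]
tcp_rot: [-179.7, 0.4, 19.9]
wrist_force: [-1.5, -0.3, -1.8]
opening: 0.0511
```

```bash
python3 - <<'E'
from h import *
im=cam('wrist','w18'); cv2.imwrite('pics/w18v.png',cv2.resize(im,(800,600),interpolation=cv2.INTER_CUBIC))
go(.5285,-.1435,.185)
E
```

```text
t 16.1 tcp [ 0.5271 -0.1412  0.1886] rot [-179.8     0.28   19.86] open 0.0514 F [ 0.4 -1.   0.8] gd 0.1547
tool travel cm [0.05 0.26 0.35] turn 0.06
```

View pics/w18v.png

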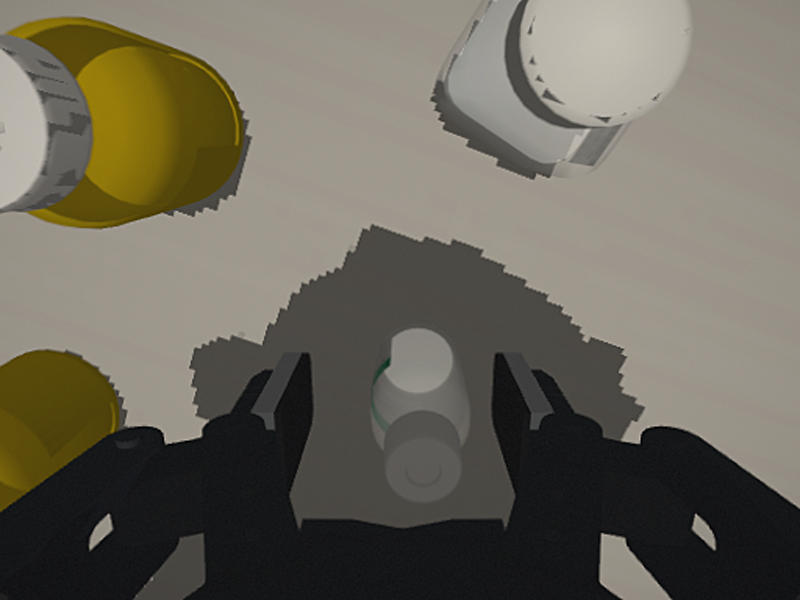

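{"api": "move_arm", "payload": {
  "commands": [
    {"claw":0.2,"travel":[0.05,0.27,0.4],"turn":0},
    {"claw":0.2,"travel":[0,0,0],"turn":0},
    {"claw":-0.2,"travel":[0,0,0],"turn":0},
    {"claw":-0.8,"travel":[0,0,0],"turn":0},
    {"claw":-0.8,"travel":[0,0,0],"turn":0}
  ],
  "squeeze": 25
}}

```text
time: 16.52
ee_pos: [0.5302, -0.145, 0.1891]
tcp_rot: [179.9, -0.1, 19.8]
wrist_force: [-0.5, -0.0, 4.8]
opening: 0.0231
```

{"api": "move_arm", "payload": {
  "commands": [
    {"claw":-0.8,"travel":[0,0,0],"turn":0},
    {"claw":-0.8,"travel":[0,0,0],"turn":0},
    {"claw":-0.8,"travel":[0,0,0],"turn":0}
  ]
}}

```text
time: 16.77
ee_pos: [0.5302, -0.145, 0.1891]
tcp_rot: [179.9, -0.1, 19.8]
wrist_force: [-0.4, 1.3, 5.1]
opening: 0.0232
```

```bash
python3 - <<'E'
from h import *
im=cam('wrist','w19'); cv2.imwrite('pics/w19v.png',cv2.resize(im,(800,600),interpolation=cv2.INTER_CUBIC))
go(*tray(-.040),.300)
E
```

```text
t 16.8167 tcp [ 0.5302 -0.145   0.1891] rot [ 1.7992e+02 -1.4000e-01  1.9770e+01] open 0.0231 F [0.2 1.3 5.7] gd 0.1547
tool travel cm [ 10.3  -21.48 -11.1 ] turn -0.03
```

View pics/w19v.png

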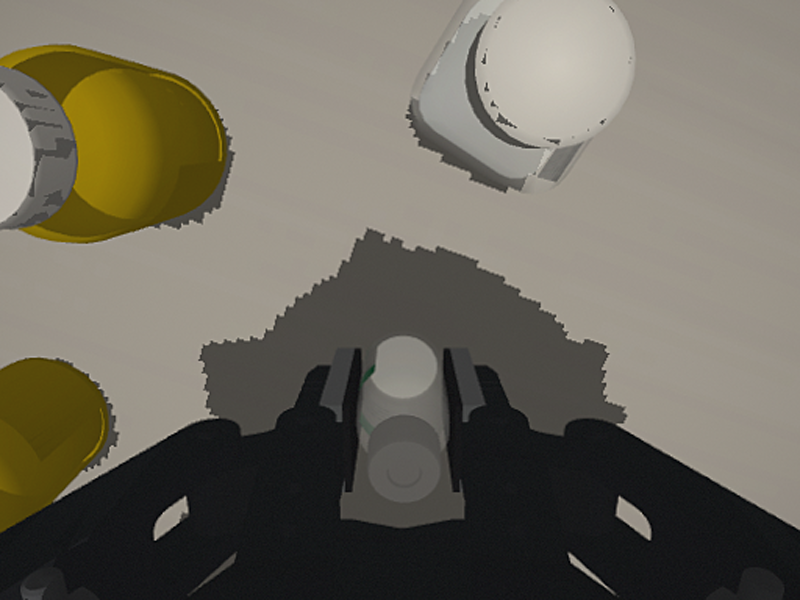

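S1 is held (opening 23 mm, cap (403,470)), with its bottom about 0.189 below the TCP. I lift and carry it to tray x=-0.080.

{"api": "move_arm", "payload": {
  "commands": [
    {"claw":-0.8,"travel":[0,0,-1.5],"turn":0},
    {"claw":-0.8,"travel":[0,0,-2.5],"turn":0},
    {"claw":-0.8,"travel":[0,0,-3.5],"turn":0},
    {"claw":-0.8,"travel":[0,0,-3.5],"turn":0},
    {"claw":-0.8,"travel":[1,-1.5,-1.0],"turn":0}
  ]
}}

```text
time: 17.23
ee_pos: [0.5341, -0.129, 0.3137]
tcp_rot: [179.7, -0.3, 19.6]
wrist_force: [1.4, 0.2, -0.3]
opening: 0.0229
```

{"api": "move_arm", "payload": {
  "commands": [
    {"claw":-0.8,"travel":[2.2,-3.3,0],"turn":0},
    {"claw":-0.8,"travel":[2.2,-3.3,0],"turn":0},
    {"claw":-0.8,"travel":[2.2,-3.3,0],"turn":0},
    {"claw":-0.8,"travel":[2.2,-3.3,0],"turn":0},
    {"claw":-0.8,"travel":[2.2,-3.3,0],"turn":0}
  ]
}}

```text
time: 17.65
ee_pos: [0.5818, 0.0669, 0.3082]
tcp_rot: [180.0, -0.1, 19.7]
wrist_force: [-0.4, -0.9, -0.2]
opening: 0.0229
```

```bash
python3 - <<'E'
from h import *
go(*tray(-.080),.300)
E
```

```text
t 17.65 tcp [0.5818 0.0669 0.3082] rot [ 1.7998e+02 -8.0000e-02  1.9740e+01] open 0.0229 F [-0.4 -0.9 -0.2] gd 0.1547
tool travel cm [ 2.25 -3.31  0.82] turn -0.06
```

{"api": "move_arm", "payload": {
  "commands": [
    {"claw":-0.8,"travel":[1.3,-2.0,0],"turn":0},
    {"claw":-0.8,"travel":[0.9,-1.3,0],"turn":0},
    {"claw":-0.8,"travel":[0,0,0],"turn":0},
    {"claw":-0.8,"travel":[0,0,0],"turn":0}
  ]
}}

```text
time: 17.98
ee_pos: [0.5912, 0.1037, 0.3074]
tcp_rot: [180.0, 0.0, 19.8]
wrist_force: [0.9, -0.4, -1.5]
opening: 0.0233
```

```bash
python3 - <<'E'
from h import *
im=cam('wrist','w20'); cv2.imwrite('pics/w20v.png',cv2.resize(im,(800,600),interpolation=cv2.INTER_CUBIC))
go(*tray(-.080),.193)
E
```

```text
t 18.0333 tcp [0.5912 0.1029 0.3074] rot [1.7998e+02 1.0000e-02 1.9760e+01] open 0.0228 F [ 0.  -0.5 -0.6] gd 0.1547
tool travel cm [ 0.15 -0.23 11.44] turn -0.04
```

View pics/w20v.png

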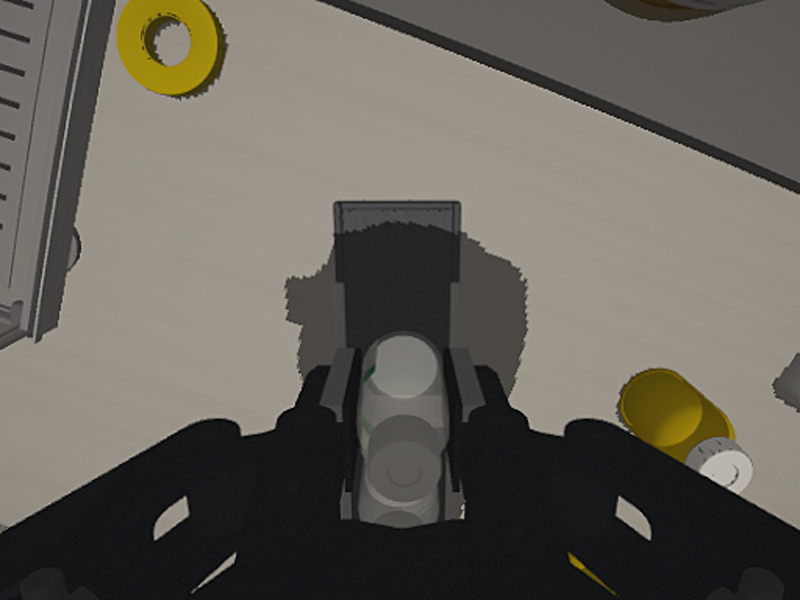

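The gripper is over the far bay, with the end wall at (397,203). I lower in stages.

{"api": "move_arm", "payload": {
  "commands": [
    {"claw":-0.8,"travel":[0.1,-0.2,0],"turn":0},
    {"claw":-0.8,"travel":[0,0,3.5],"turn":0},
    {"claw":-0.8,"travel":[0,0,3.7],"turn":0},
    {"claw":-0.8,"travel":[0,0,2.4],"turn":0},
    {"claw":-0.8,"travel":[0,0,0],"turn":0}
  ]
}}

```text
time: 18.45
ee_pos: [0.5897, 0.1042, 0.2057]
tcp_rot: [-179.9, 0.5, 19.7]
wrist_force: [-1.3, -0.4, -2.1]
opening: 0.0233
```

{"api": "move_arm", "payload": {
  "commands": [
    {"claw":-0.8,"travel":[0,0,0],"turn":0},
    {"claw":-0.8,"travel":[0,0,0],"turn":0}
  ]
}}

```text
time: 18.62
ee_pos: [0.592, 0.1052, 0.2133]
tcp_rot: [180.0, -0.1, 19.7]
wrist_force: [0.3, -0.1, -0.6]
opening: 0.0228
```

```bash
python3 - <<'E'
from h import *
im=cam('scene','s21'); cv2.imwrite('pics/s21v.png',cv2.resize(im[170:270,140:300],None,fx=5,fy=5,interpolation=cv2.INTER_CUBIC))
go(*tray(-.080),.193)
E
```

```text
t 18.6667 tcp [0.5922 0.1054 0.2138] rot [179.97  -0.19  19.72] open 0.0229 F [ 0.2 -0.4 -1.2] gd 0.1547
tool travel cm [-0.04 -0.04  2.08] turn -0.08
```

View pics/s21v.png

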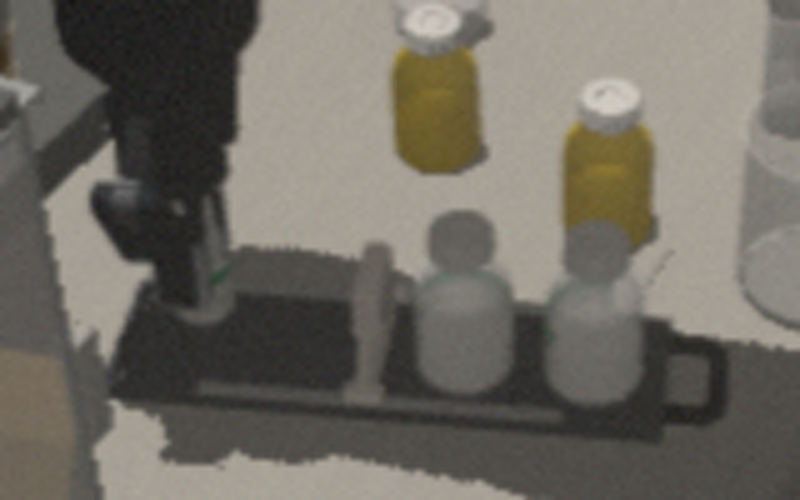

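```bash
python3 - <<'E'
from h import *
_,d=load('s21')
P=lambda off,r:np.r_[np.array([.5922,.1054])-off*V,.2138-r]
for r in(.171,.178,.184):
    print(r,[((proj(d,P(o,r))[0]-[140,170])*5).round(0) for o in(.0115,.0255)])
print(((proj(d,np.r_[.5922,.1054,.025])[0]-[140,170])*5).round(0))
E
```

```text
0.171 [array([183., 291.]), array([175., 315.])]
0.178 [array([185., 304.]), array([176., 328.])]
0.184 [array([187., 315.]), array([178., 338.])]
[195. 304.]
```

The tips reach about 173 mm, so they will stay around 18 mm up, clear of the rims. Lowering on.

{"api": "move_arm", "payload": {
  "commands": [
    {"claw":-0.8,"travel":[0,0,0.8],"turn":0},
    {"claw":-0.8,"travel":[0,0,0.5],"turn":0},
    {"claw":-0.8,"travel":[0,0,0.4],"turn":0},
    {"claw":-0.8,"travel":[0,0,0],"turn":0},
    {"claw":-0.8,"travel":[0,0,0],"turn":0}
  ]
}}

```text
time: 19.08
ee_pos: [0.5914, 0.1058, 0.1939]
tcp_rot: [-180.0, 0.0, 19.8]
wrist_force: [-0.2, 0.2, -0.5]
opening: 0.0231
```

{"api": "move_arm", "payload": {
  "commands": [
    {"claw":-0.8,"travel":[0,0,0.1],"turn":0},
    {"claw":-0.8,"travel":[0,0,0.1],"turn":0},
    {"claw":-0.8,"travel":[0,0,0],"turn":0}
  ]
}}

```text
time: 19.33
ee_pos: [0.5915, 0.1059, 0.1931]
tcp_rot: [180.0, -0.0, 19.8]
wrist_force: [-3.0, 1.3, 5.7]
opening: 0.0228
```

Contact came at 0.193 (6 N). I release and go to S2 at about (0.416,-0.269).

{"api": "move_arm", "payload": {
  "commands": [
    {"claw":-0.2,"travel":[0,0,0],"turn":0},
    {"claw":0.1,"travel":[0,0,0],"turn":0},
    {"claw":0.1,"travel":[0,0,0],"turn":0},
    {"claw":0.1,"travel":[0,0,-1.0],"turn":0},
    {"claw":0.1,"travel":[0,0,-3.0],"turn":0}
  ]
}}

```text
time: 19.75
ee_pos: [0.5903, 0.1056, 0.2287]
tcp_rot: [-179.9, 0.4, 19.8]
wrist_force: [0.5, -0.3, -0.7]
opening: 0.0469
```

{"api": "move_arm", "payload": {
  "commands": [
    {"claw":0.1,"travel":[0,0,-3.5],"turn":0},
    {"claw":0.1,"travel":[0,0.5,-3.5],"turn":0},
    {"claw":0.1,"travel":[0,3,-0.8],"turn":0},
    {"claw":0.2,"travel":[-1,3.8,0],"turn":0},
    {"claw":0.2,"travel":[-2,3.5,0],"turn":0}
  ]
}}

```text
time: 20.17
ee_pos: [0.6009, -0.0065, 0.3119]
tcp_rot: [179.9, -0.2, 19.9]
wrist_force: [1.0, -0.6, -0.4]
opening: 0.0515
```

```bash
python3 - <<'E'
from h import *
im=cam('scene','s22'); cv2.imwrite('pics/s22v.png',cv2.resize(im[120:270,130:330],None,fx=4,fy=4,interpolation=cv2.INTER_CUBIC))
go(.416,-.269,.30)
E
```

```text
t 20.2167 tcp [ 0.5991 -0.0127  0.3114] rot [1.7984e+02 1.0000e-02 1.9610e+01] open 0.0509 F [ 1.3 -4.9  0.3] gd 0.1547
tool travel cm [-25.85  17.99   1.2 ] turn -0.19
```

View pics/s22v.png

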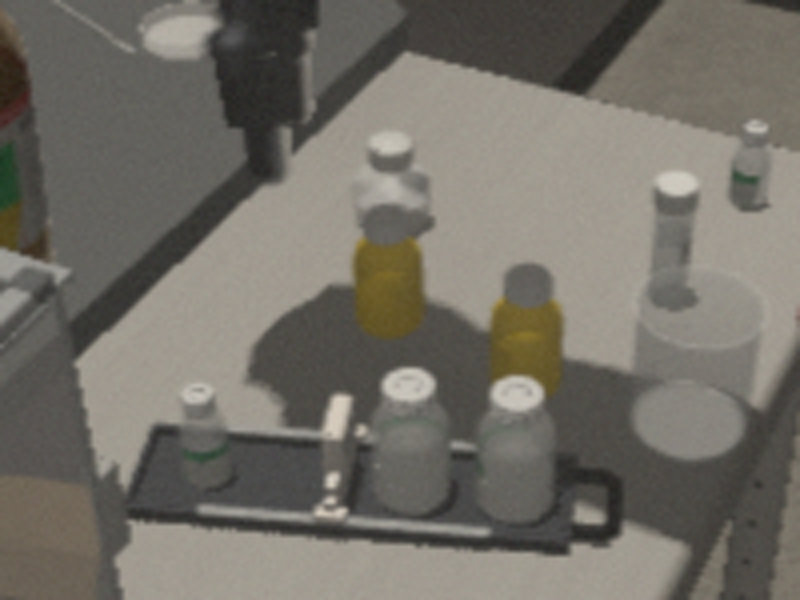

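S1 stands upright at (205,470) and the rest is in place. Going to S2.

{"api": "move_arm", "payload": {
  "commands": [
    {"claw":0.2,"travel":[-2.9,2.0,0],"turn":0},
    {"claw":0.2,"travel":[-2.9,2.0,0],"turn":0},
    {"claw":0.2,"travel":[-2.9,2.0,0],"turn":0},
    {"claw":0.2,"travel":[-2.9,2.0,0],"turn":0},
    {"claw":0.2,"travel":[-2.9,2.0,0],"turn":0}
  ]
}}

```text
time: 20.63
ee_pos: [0.4958, -0.1502, 0.3109]
tcp_rot: [180.0, -0.0, 19.8]
wrist_force: [0.6, 0.1, 0.5]
opening: 0.0509
```

{"api": "move_arm", "payload": {
  "commands": [
    {"claw":0.2,"travel":[-2.9,2.0,0],"turn":0},
    {"claw":0.2,"travel":[-2.9,2.0,0],"turn":0},
    {"claw":0.2,"travel":[-2.5,1.9,0],"turn":0},
    {"claw":0.2,"travel":[-1.5,1.2,0],"turn":0},
    {"claw":0.2,"travel":[0,0,0],"turn":0}
  ]
}}

```text
time: 21.05
ee_pos: [0.4271, -0.2514, 0.3111]
tcp_rot: [179.9, 0.0, 19.6]
wrist_force: [0.5, -0.2, -0.1]
opening: 0.0511
```

```bash
python3 - <<'E'
from h import *
im=cam('wrist','w23'); cv2.imwrite('pics/w23v.png',cv2.resize(im,(800,600),interpolation=cv2.INTER_CUBIC))
go(.416,-.269,.185)
_,d=load('w23')
print(proj(d,[(.416,-.269,.058)])*800/512)
E
```

```text
t 21.1 tcp [ 0.4279 -0.2503  0.311 ] rot [ 1.7996e+02 -3.0000e-02  1.9590e+01] open 0.0509 F [ 0.2  0.5 -0.4] gd 0.1547
tool travel cm [-1.76  1.35 12.6 ] turn -0.21
[[430.77135714 332.51075043]]
```

View pics/w23v.png

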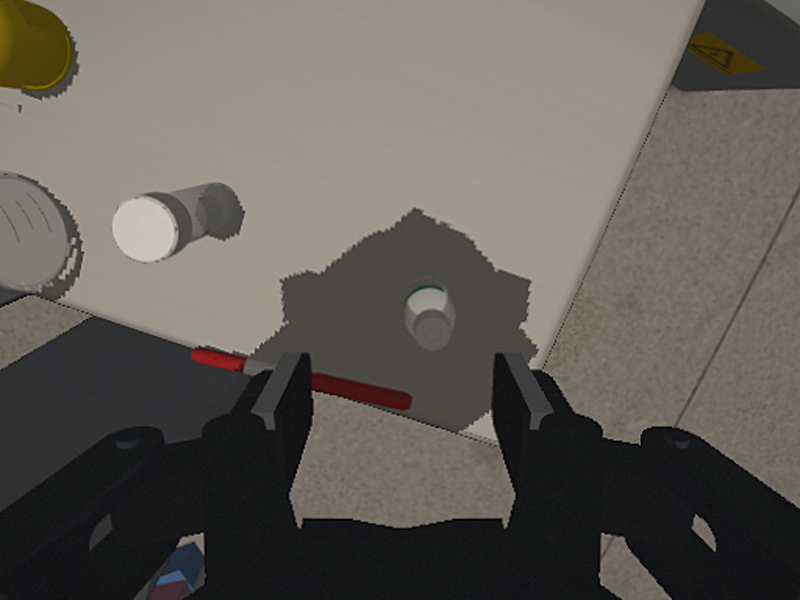

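S2's cap is at (432,330), matching the prediction. Centring and descending.

{"api": "move_arm", "payload": {
  "commands": [
    {"claw":0.2,"travel":[-1.65,1.3,0],"turn":-0.2},
    {"claw":0.2,"travel":[0,0,3.8],"turn":0},
    {"claw":0.2,"travel":[0,0,3.9],"turn":0},
    {"claw":0.2,"travel":[0,0,3.7],"turn":0},
    {"claw":0.2,"travel":[0,0,0],"turn":0}
  ]
}}

```text
time: 21.52
ee_pos: [0.4161, -0.2649, 0.1898]
tcp_rot: [-179.5, 0.3, 20.0]
wrist_force: [-0.4, 0.9, -1.1]
opening: 0.0512
```

{"api": "move_arm", "payload": {
  "commands": [
    {"claw":0.2,"travel":[0,0,0],"turn":0},
    {"claw":0.2,"travel":[0,0,0],"turn":0}
  ]
}}

```text
time: 21.68
ee_pos: [0.4187, -0.2668, 0.1985]
tcp_rot: [179.9, -0.1, 20.0]
wrist_force: [0.4, -0.2, 0.9]
opening: 0.0509
```

```bash
python3 - <<'E'
from h import *
im=cam('wrist','w24'); cv2.imwrite('pics/w24v.png',cv2.resize(im,(800,600),interpolation=cv2.INTER_CUBIC))
go(.417,-.269,.185)
E
```

```text
t 21.7333 tcp [ 0.4189 -0.267   0.1991] rot [ 1.7984e+02 -1.3000e-01  2.0000e+01] open 0.0515 F [ 0.1 -0.3  0.3] gd 0.1547
tool travel cm [-0.25  0.12  1.41] turn 0.2
```

View pics/w24v.png

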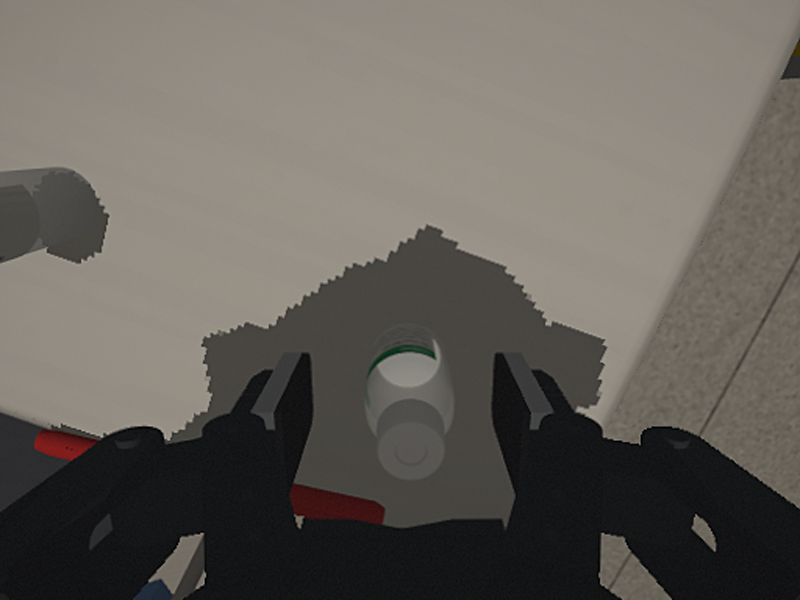

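{"api": "move_arm", "payload": {
  "commands": [
    {"claw":0.2,"travel":[-0.2,0.12,0.8],"turn":0.2},
    {"claw":0.2,"travel":[0,0,0.6],"turn":0},
    {"claw":0.2,"travel":[0,0,0],"turn":0},
    {"claw":-0.2,"travel":[0,0,0],"turn":0},
    {"claw":-0.8,"travel":[0,0,0],"turn":0}
  ],
  "squeeze": 25
}}

```text
time: 22.15
ee_pos: [0.4163, -0.2688, 0.1824]
tcp_rot: [180.0, -0.0, 19.8]
wrist_force: [-0.7, 0.2, 0.2]
opening: 0.0279
```

{"api": "move_arm", "payload": {
  "commands": [
    {"claw":-0.8,"travel":[0,0,0],"turn":0},
    {"claw":-0.8,"travel":[0,0,0],"turn":0},
    {"claw":-0.8,"travel":[0,0,0],"turn":0},
    {"claw":-0.8,"travel":[0,0,0],"turn":0}
  ]
}}

```text
time: 22.48
ee_pos: [0.4164, -0.2688, 0.1826]
tcp_rot: [180.0, -0.0, 19.8]
wrist_force: [-0.6, -0.2, 3.6]
opening: 0.0238
```

```bash
python3 - <<'E'
from h import *
im=cam('wrist','w25'); cv2.imwrite('pics/w25v.png',cv2.resize(im,(800,600),interpolation=cv2.INTER_CUBIC))
go(*tray(-.041),.31)
E
```

```text
t 22.5333 tcp [ 0.4164 -0.2688  0.1825] rot [ 1.7997e+02 -2.0000e-02  1.9760e+01] open 0.0239 F [ 0.1 -0.4  4.7] gd 0.1547
tool travel cm [ 25.27 -29.3  -12.75] turn -0.04
```

View pics/w25v.png

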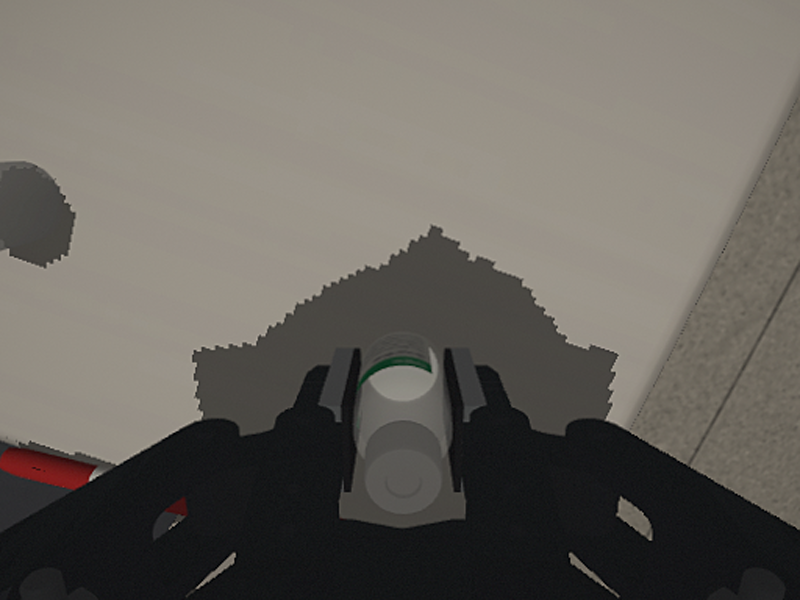

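S2 is held (cap (403,482)), with its bottom about 0.1825 below the TCP. I lift and carry it to tray x=-0.041.

{"api": "move_arm", "payload": {
  "commands": [
    {"claw":-0.8,"travel":[0,0,-1.5],"turn":0},
    {"claw":-0.8,"travel":[0,0,-2.5],"turn":0},
    {"claw":-0.8,"travel":[0,0,-3.5],"turn":0},
    {"claw":-0.8,"travel":[0,0,-3.8],"turn":0},
    {"claw":-0.8,"travel":[1.0,-1.2,-2.0],"turn":0}
  ]
}}

```text
time: 22.95
ee_pos: [0.4214, -0.2552, 0.319]
tcp_rot: [179.8, -0.1, 19.7]
wrist_force: [1.0, -0.6, -1.2]
opening: 0.0235
```

{"api": "move_arm", "payload": {
  "commands": [
    {"claw":-0.8,"travel":[2.5,-2.9,0],"turn":0},
    {"claw":-0.8,"travel":[2.5,-2.9,0],"turn":0},
    {"claw":-0.8,"travel":[2.5,-2.9,0],"turn":0},
    {"claw":-0.8,"travel":[2.5,-2.9,0],"turn":0},
    {"claw":-0.8,"travel":[2.5,-2.9,0],"turn":0}
  ]
}}

```text
time: 23.37
ee_pos: [0.4904, -0.0735, 0.3151]
tcp_rot: [-180.0, 0.0, 19.7]
wrist_force: [1.1, -1.4, -1.0]
opening: 0.0235
```

{"api": "move_arm", "payload": {
  "commands": [
    {"claw":-0.8,"travel":[2.5,-2.9,0],"turn":0},
    {"claw":-0.8,"travel":[2.5,-2.9,0],"turn":0},
    {"claw":-0.8,"travel":[2.5,-2.9,0],"turn":0},
    {"claw":-0.8,"travel":[2.0,-2.3,0],"turn":0},
    {"claw":-0.8,"travel":[0.8,-1.0,0],"turn":0}
  ]
}}

```text
time: 23.78
ee_pos: [0.5474, 0.0758, 0.3145]
tcp_rot: [-180.0, 0.0, 19.9]
wrist_force: [-0.2, -0.1, -1.1]
opening: 0.0239
```

{"api": "move_arm", "payload": {
  "commands": [
    {"claw":-0.8,"travel":[0,0,0],"turn":0},
    {"claw":-0.8,"travel":[0,0,0],"turn":0}
  ]
}}

```text
time: 23.95
ee_pos: [0.5465, 0.0726, 0.3147]
tcp_rot: [180.0, 0.1, 19.8]
wrist_force: [0.3, 0.1, -0.4]
opening: 0.0234
```

```bash
python3 - <<'E'
from h import *
im=cam('wrist','w26'); cv2.imwrite('pics/w26v.png',cv2.resize(im,(800,600),interpolation=cv2.INTER_CUBIC))
go(*tray(-.041),.1865)
E
```

```text
t 24.0 tcp [0.5464 0.0719 0.3149] rot [1.7999e+02 6.0000e-02 1.9770e+01] open 0.0235 F [-0.1 -0.7 -1.3] gd 0.1547
tool travel cm [ 1.53 -1.64 12.84] turn -0.03
```

View pics/w26v.png

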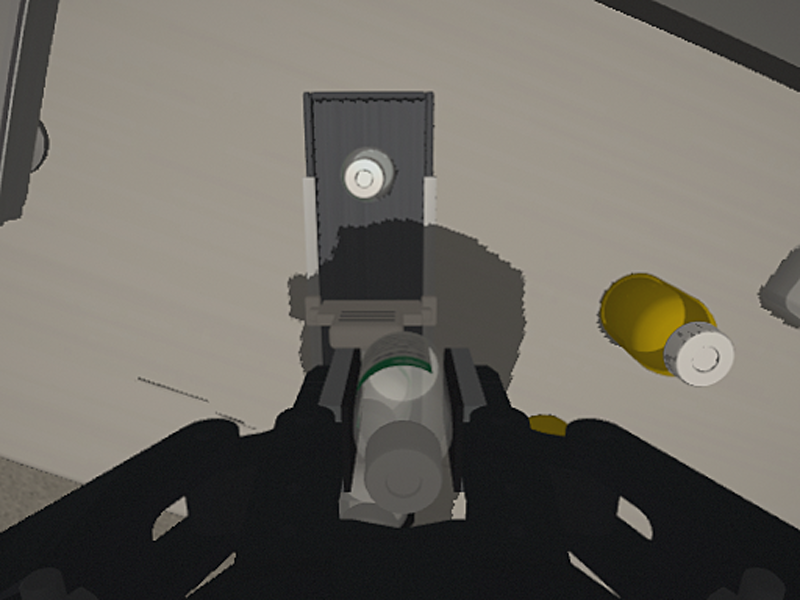

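{"api": "move_arm", "payload": {
  "commands": [
    {"claw":-0.8,"travel":[1.5,-1.6,0],"turn":0},
    {"claw":-0.8,"travel":[0,0,0],"turn":0},
    {"claw":-0.8,"travel":[0,0,3.7],"turn":0},
    {"claw":-0.8,"travel":[0,0,3.7],"turn":0},
    {"claw":-0.8,"travel":[0,0,2.6],"turn":0}
  ]
}}

```text
time: 24.42
ee_pos: [0.5544, 0.0909, 0.2127]
tcp_rot: [-180.0, 0.1, 19.7]
wrist_force: [-0.8, -0.5, -0.3]
opening: 0.0232
```

{"api": "move_arm", "payload": {
  "commands": [
    {"claw":-0.8,"travel":[0,0,0],"turn":0},
    {"claw":-0.8,"travel":[0,0,0],"turn":0},
    {"claw":-0.8,"travel":[0,0,0],"turn":0}
  ]
}}

```text
time: 24.67
ee_pos: [0.5557, 0.0918, 0.2173]
tcp_rot: [180.0, -0.1, 19.7]
wrist_force: [-0.3, 0.4, 0.8]
opening: 0.0236
```

```bash
python3 - <<'E'
from h import *
im=cam('scene','s27'); cv2.imwrite('pics/s27v.png',cv2.resize(im[170:270,140:300],None,fx=5,fy=5,interpolation=cv2.INTER_CUBIC))
go(*tray(-.041),.1865)
E
```

```text
t 24.7167 tcp [0.556  0.0921 0.2178] rot [179.96  -0.19  19.72] open 0.0237 F [ 0.6 -0.  -0.6] gd 0.1547
tool travel cm [-0.08 -0.06  3.13] turn -0.08
```

View pics/s27v.png

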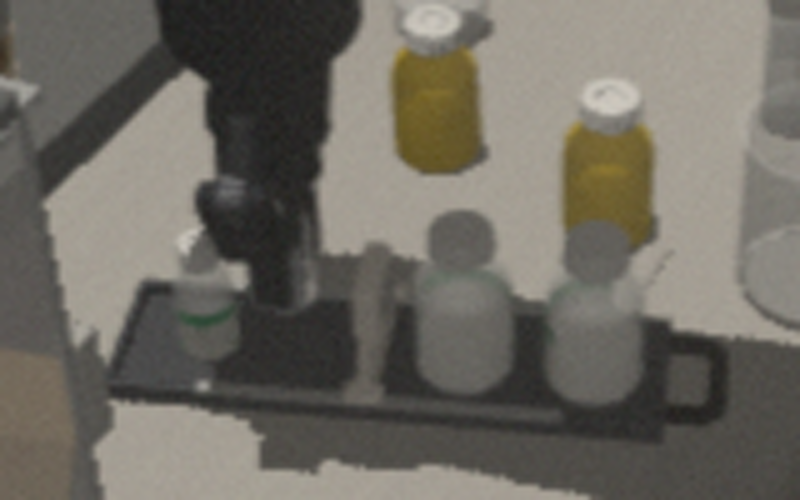

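S2 hangs between S1 (208,310) and the tab (372,320), clear of both. Lowering.

{"api": "move_arm", "payload": {
  "commands": [
    {"claw":-0.8,"travel":[0,0,1.0],"turn":0},
    {"claw":-0.8,"travel":[0,0,1.0],"turn":0},
    {"claw":-0.8,"travel":[0,0,0.6],"turn":0},
    {"claw":-0.8,"travel":[0,0,0],"turn":0},
    {"claw":-0.8,"travel":[0,0,0],"turn":0}
  ]
}}

```text
time: 25.13
ee_pos: [0.5551, 0.0926, 0.1886]
tcp_rot: [-180.0, 0.1, 19.8]
wrist_force: [0.7, 0.1, -0.5]
opening: 0.0233
```

{"api": "move_arm", "payload": {
  "commands": [
    {"claw":-0.8,"travel":[0,0,0.2],"turn":0},
    {"claw":-0.8,"travel":[0,0,0.1],"turn":0},
    {"claw":-0.8,"travel":[0,0,0.1],"turn":0},
    {"claw":-0.8,"travel":[0,0,0],"turn":0}
  ]
}}

```text
time: 25.47
ee_pos: [0.5554, 0.0927, 0.1865]
tcp_rot: [180.0, -0.1, 19.8]
wrist_force: [-3.9, 0.3, 8.5]
opening: 0.0238
```

Contact came at 0.1865, exactly as predicted. I release and retreat.

{"api": "move_arm", "payload": {
  "commands": [
    {"claw":-0.2,"travel":[0,0,-0.1],"turn":0},
    {"claw":0.1,"travel":[0,0,0],"turn":0},
    {"claw":0.1,"travel":[0,0,0],"turn":0},
    {"claw":0.1,"travel":[0,0,-1.0],"turn":0},
    {"claw":0.1,"travel":[0,0,-3.0],"turn":0}
  ]
}}

```text
time: 25.88
ee_pos: [0.554, 0.0924, 0.2229]
tcp_rot: [-179.9, 0.4, 19.8]
wrist_force: [0.4, -0.4, -0.6]
opening: 0.0471
```

{"api": "move_arm", "payload": {
  "commands": [
    {"claw":0.1,"travel":[0,0,-3.5],"turn":0},
    {"claw":0.1,"travel":[0,0.5,-3.5],"turn":0},
    {"claw":0.1,"travel":[0,3,-1.5],"turn":0},
    {"claw":0.1,"travel":[-1,3.8,0],"turn":0},
    {"claw":0.1,"travel":[-1,3.8,0],"turn":0}
  ]
}}

```text
time: 26.3
ee_pos: [0.5744, -0.0192, 0.3137]
tcp_rot: [179.9, -0.2, 19.9]
wrist_force: [1.2, -0.8, -0.9]
opening: 0.0468
```

{"api": "move_arm", "payload": {
  "commands": [
    {"claw":0.1,"travel":[-2,3.5,0],"turn":0},
    {"claw":0.1,"travel":[-2,3.5,0],"turn":0},
    {"claw":0.1,"travel":[-2,3.5,0],"turn":0},
    {"claw":0.1,"travel":[-2,3.5,0],"turn":0},
    {"claw":0.1,"travel":[-2,3.5,0],"turn":0}
  ]
}}

```text
time: 26.72
ee_pos: [0.5383, -0.219, 0.3121]
tcp_rot: [180.0, -0.0, 19.8]
wrist_force: [0.1, -0.2, -0.3]
opening: 0.0468
```

{"api": "move_arm", "payload": {
  "commands": [
    {"claw":0.1,"travel":[-2,3,0],"turn":0},
    {"claw":0.1,"travel":[-2,3,0],"turn":0},
    {"claw":0.1,"travel":[-1,2,0],"turn":0},
    {"claw":0.1,"travel":[0,0,0],"turn":0},
    {"claw":0.1,"travel":[0,0,0],"turn":0}
  ]
}}

```text
time: 27.13
ee_pos: [0.5186, -0.3105, 0.3115]
tcp_rot: [-180.0, -0.0, 19.6]
wrist_force: [0.8, 0.6, 0.7]
opening: 0.0471
```

```bash
python3 - <<'E'
from h import *
im=cam('scene','s28'); cv2.imwrite('pics/s28v.png',cv2.resize(im[120:270,130:330],None,fx=4,fy=4,interpolation=cv2.INTER_CUBIC))
im=cam('top','t28'); cv2.imwrite('pics/t28v.png',cv2.resize(im[115:260,160:385],None,fx=3.5,fy=3.5,interpolation=cv2.INTER_CUBIC))
go(0.3,-.3,.3)
E
```

```text
t 27.2333 tcp [ 0.5192 -0.3088  0.3115] rot [-1.7999e+02 -1.0000e-02  1.9770e+01] open 0.0471 F [-0.4 -0.  -0.5] gd 0.1547
tool travel cm [-20.33  -8.25   1.15] turn -0.03
```

View pics/s28v.png

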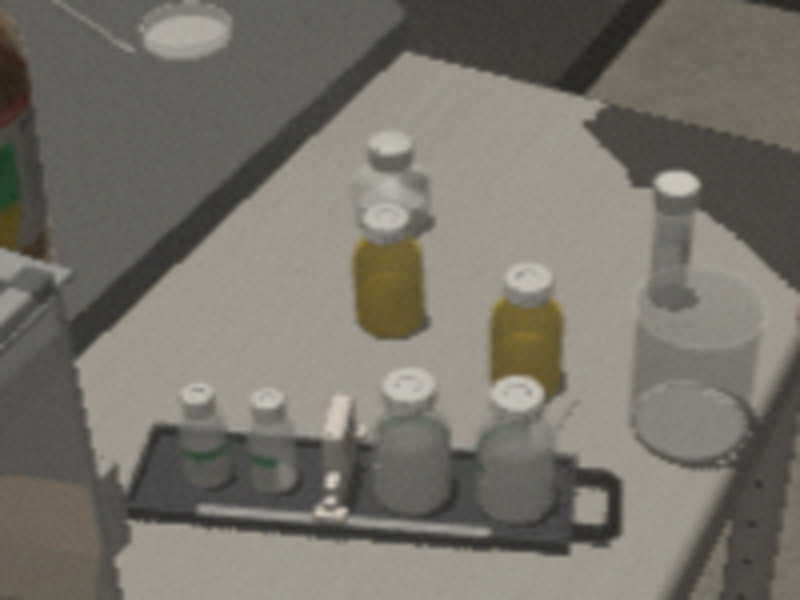

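View pics/t28v.png

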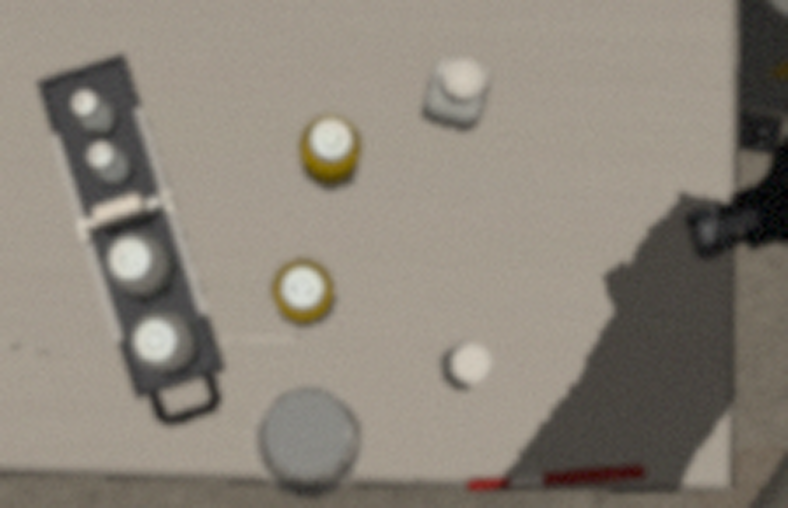

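Everything is standing where it should. I make a numeric check in the tray frame.

```bash
python3 - <<'E'
from h import *
im,d=load('t28'); f=lambda u,v:(u/3.5+160-.36,v/3.5+115-.36)
for k,(u,v,z) in dict(S1=(84,103,.062),S2=(100,156,.062),tab=(118,210,.056),L1=(130,259,.079),L2=(156,341,.079),bot=(466,78,.064),tube=(469,364,.085),beaker=(309,437,.086)).items():
    P=onplane(d,f(u,v),z)[0][:2]; r=P-TC; print(k,P.round(3),'tray xy',(r@U).round(4),(r@V).round(4))
E
```

```text
S1 [0.59  0.105] tray xy -0.0779 0.0
S2 [0.555 0.093] tray xy -0.0412 -0.0003
tab [0.521 0.08 ] tray xy -0.0047 -0.0003
L1 [0.487 0.068] tray xy 0.031 -0.0001
L2 [0.436 0.05 ] tray xy 0.0856 -0.0001
bot [ 0.614 -0.144] tray xy -0.0165 0.2429
tube [ 0.427 -0.148] tray xy 0.1606 0.1829
beaker [ 0.379 -0.049] tray xy 0.1726 0.0731
```

```bash
python3 -c "
from h import *
print(bot.job_done())"
```

```text
the job is handed in; nothing more can be done
None
```

The job is handed in after about 27 s of the 99 s. The divider is slid back, and all four vials stand upright in the right bays. I gripped the divider by its tab to slide it, and I lowered each vial until it touched the tray floor before letting go.

**Last checks (top view, tray frame):**

| Item | x | y |
|---|---|---|
| large_vial_1 | +0.031 | 0 |
| large_vial_2 | +0.086 | 0 |
| small_vial_1 | -0.078 | 0 |
| small_vial_2 | -0.041 | 0 |
| divider | -0.005 | – |

- **Limits:** these positions are all inside the stated limits. The scene picture shows all four vials upright and the gripper well clear.
- **Left alone:** in the last top view, the square bottle, tall tube, beaker and both amber look-alikes stand where they started.
- **Disagreements:** the divider read about -0.007 in the wrist camera and -0.005 in the top view. The two views put the vials within about 3 mm of where I released them. Both differences are within calibration error and well inside the margins.
- **Not measured:** I judged upright by eye from the pictures and did not measure tilt angles.

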